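# Stack the pantry boxes on their bases in the cellar

## Task

Stack the five pantry storage boxes on the two stacking bases: the three long boxes on the long base and the two short boxes on the short base, in each stack the deepest at the bottom and the shallowest on top. Every box must sit fully down over the raised lid or base below it, chamfered end over chamfered end. Keep the boxes upright, and leave the three jam jars that stand among them where they are.

Things in the scene. Friction and masses are not known exactly. Their poses are not given: they have to be found in the camera images.
- base_long: Fixed dark grey stacking base for the long boxes, 126 (x) x 78 mm (y), 10 mm high, with a 5 mm tapered plateau on it like their lids: corners cut 16 mm at the -x end, 2 mm play inside a skirt. Origin: centre of underside on the table, z up. A box seated on it has its origin 10 mm above this one, same yaw.
- base_short: Fixed dark grey stacking base for the short boxes, 78 (x) x 78 mm (y), 10 mm high, with a 5 mm tapered plateau on it like their lids: corners cut 16 mm at the -x end, 2 mm play inside a skirt. Origin: centre of underside on the table, z up. A box seated on it has its origin 10 mm above this one, same yaw.
- long_deep: Deepest of the three long boxes: closed cream plastic box, grey lid, 110 (x) x 62 mm (y), 70 high to the lid's shoulder, 75 to its top; 0.07-0.42 kg. Origin: centre of underside, z up. Corners at -x (pouring) end cut 16 mm, others square. Hollow foot: 7 deep, 3 mm skirt. Lid: tapered 5 mm plateau, 2 mm play inside the next skirt; a box seated on it has its origin 70 mm above this one.
- long_middle: Middle one of the three long boxes: closed cream plastic box, grey lid, 110 (x) x 62 mm (y), 50 high to the lid's shoulder, 55 to its top; 0.07-0.42 kg. Origin: centre of underside, z up. Corners at -x (pouring) end cut 16 mm, others square. Hollow foot: 7 deep, 3 mm skirt. Lid: tapered 5 mm plateau, 2 mm play inside the next skirt; a box seated on it has its origin 50 mm above this one.
- long_shallow: Shallowest of the three long boxes: closed cream plastic box, grey lid, 110 (x) x 62 mm (y), 32 high to the lid's shoulder, 37 to its top; 0.07-0.42 kg. Origin: centre of underside, z up. Corners at -x (pouring) end cut 16 mm, others square. Hollow foot: 7 deep, 3 mm skirt. Lid: tapered 5 mm plateau, 2 mm play inside the next skirt; a box seated on it has its origin 32 mm above this one.
- short_deep: Deeper of the two short (square) boxes: closed cream plastic box, grey lid, 62 (x) x 62 mm (y), 60 high to the lid's shoulder, 65 to its top; 0.07-0.42 kg. Origin: centre of underside, z up. Corners at -x (pouring) end cut 16 mm, others square. Hollow foot: 7 deep, 3 mm skirt. Lid: tapered 5 mm plateau, 2 mm play inside the next skirt; a box seated on it has its origin 60 mm above this one.
- short_shallow: Shallower of the two short (square) boxes: closed cream plastic box, grey lid, 62 (x) x 62 mm (y), 36 high to the lid's shoulder, 41 to its top; 0.07-0.42 kg. Origin: centre of underside, z up. Corners at -x (pouring) end cut 16 mm, others square. Hollow foot: 7 deep, 3 mm skirt. Lid: tapered 5 mm plateau, 2 mm play inside the next skirt; a box seated on it has its origin 36 mm above this one.
- jar_big: Glass jam jar, red to amber jam, with a brass-coloured lid and a paper label, loose, to be left standing where it is; 64 mm across, 72 mm high. Origin: centre of its underside.
- jar_left: Glass jam jar, red to amber jam, with a brass-coloured lid and a paper label, loose, to be left standing where it is; 42 mm across, 52 mm high. Origin: centre of its underside. The one on the left (+y).
- jar_right: Glass jam jar, red to amber jam, with a brass-coloured lid and a paper label, loose, to be left standing where it is; 42 mm across, 52 mm high. Origin: centre of its underside. The one on the right (-y).
There are look-alikes about, which are no part of the job. What is shaped like the long_shallow but brown or pink is not meant.

How it is judged:
By the outcome, as a careful person would: the job done as asked, in the order asked, and still so for the second after the job is handed in, with the robot touching nothing.
It also fails if it takes over 122 s, if anything falls off the work surface, if the arm or the gripper's body presses on something with over 40 N, if the wrist force passes 120 N, or if a joint passes its speed limit or range.

## Robot

A 7-joint arm with a two-finger parallel gripper is mounted at the origin on the work surface. World frame = base frame: x ahead of the robot, y to its left, z up, the work surface at z = 0. Lengths are in m, angles in rad, forces in N, time in s.
With the tool pointing down it reaches from about 0.35 to 0.9 m from the base axis. Payload 8.1 kg.
Tool frame: the origin (TCP) lies midway between the tips of the shut fingers; the grasp point (between the pads) lies 19 mm behind it (ctrl.grip_depth is the z of the grasp point in the tool frame, in m); z points along the fingers, y is the line along which they close (so a half turn about z gives the same grasp; the last joint's range is limited). The gripper opens to 92 mm and grips with 3 to 60 N. Pads are 19 mm wide; open, the fingers measure 130 mm over their backs; the gripper's body (75 mm by 190 mm) begins 47 mm behind the grasp point.
Start: joints at [-1.409, 0.434, 0.025, 1.573, -0.012, 1.134, -0.075], TCP at [0.164, 0.603, 0.227] pointing down, gripper open.
Joint ranges: [-2.62, 2.62], [-0.44, 2.09], [-1.27, 1.32], [0.08, 2.57], [-1.32, 4.46], [0.12, 2], [-2.74, 2.74]. Speed limits (rad/s): [2.22, 2.22, 3.01, 3.01, 3.14, 3.14, 3.14].

## Interface

Orientations are given as [roll, pitch, yaw] about the fixed x, y, z axes, in that order (R = Rz(yaw) Ry(pitch) Rx(roll)).
In Python, from cell import sensors, vision, order, ctrl gives the robot as it stands.
- The arm moves only by the tool servo_tool, never from a script. Its argument "deltas" is a list of rows, each an object with "claw": the opening, from 0 (shut) to 1 (fully open); "slide": the shift along the tool's x, y, z in mm, a list of three; "rot": the turn, a rotation vector about the tool's x, y, z in degrees, a list of three. A call has exactly 8 rows; each row shifts and turns the commanded pose from where the row before left it, along the tool's axes as they then stand; what a row does not reach is not made up. A row lasts 1/10 s, in which the tool goes at most 50 mm and 8.59 degrees, less where a joint would pass 70% of its speed; a pose out of reach is approached as far as the arm can. A call with a gripper value outside its range is refused whole. The fingers move at their own pace and stop on an object; "squeeze" is the grip in N (left out, the last holds). Time passes only in rows, so rows that do not move let the fingers close, or fill a call up. It gives the time, the measured TCP pose, the force, the opening and the grip force at its end, in the units of the state.
- sensors.observe(): the state, without advancing time (a new reading comes with each control period).
- vision.get_image(name): name is "side" or "top"; returns (picture, depth): 420x560x3 uint8, red, green, blue; 420x560 float32, m along the optical axis (not along the pixel's ray), 0 where there is no reading.
- vision.calibration(name): a dict with "camera_matrix" (3x3 intrinsics, pixels), "D" ([k1, k2, p1, p2, k3] as OpenCV has them; the pictures are not rectified), "R" (3x3) and "t" (3): a world point X has camera coordinates R X + t. Camera axes: x right, y down, z forward; pixel columns grow to the right and rows downward; lengths in m; the calibration is good to about 2 mm. A picture is of the moment at which its call begins. calibration takes no time and is no camera call.
- order.finish_job(): hands the job in; it is judged then, once.
The state is a dict: "clock": time; "q": joint angles; "qd": joint speeds; "effort": joint torques, N m; "tool_pos": TCP position; "orientation": TCP orientation; "ft_force": force on the tool from outside, world axes, zero at the start; "moment": the same for the moment, N m; "opening": finger opening in m; "gripper_force": force on a finger pad.
Only numpy, scipy, OpenCV 4.12 (cv2) and the standard library are available. Lean on these libraries where they do the work, as an engineer would, in place of code of your own. Each camera call takes 0.05 s, during which the arm holds its last target. There are 200 camera calls.

## Working session

There is one attempt and no reset: what is moved stays moved. The work goes in short steps, Python scripts to look and compute and a tool call to move; the robot and the scene stay as the last step left them, time stands still between calls to the robot, and variables do not carry over. Pictures are saved under pics/ and viewed, at most 14 in all, crops included, and the job is handed in when it is done.

Besides the shell and the picture viewer there is one more tool, called after ">>>" by a JSON object that holds its "op" and its "data", one argument or row to a line. servo_tool: Moves the arm, as the interface text tells. Its arguments: {"type":"object","properties":{"deltas":{"type":"array","items":{"type":"object","properties":{"claw":{"type":"number"},"slide":{"type":"array","items":{"type":"number"}},"rot":{"type":"array","items":{"type":"number"}}}}},"squeeze":{"type":"number"}},"required":["deltas"]}

```bash
mkdir -p pics; ls; python3 - <<'E'
from cell import sensors, vision, order, ctrl
import cv2, numpy as np
s=sensors.observe(); print(s, ctrl.grip_depth)
for n in("side","top"):
    im,d=vision.get_image(n); c=vision.calibration(n)
    np.savez(f"{n}0.npz",im=im,d=d,K=c["camera_matrix"],D=c["D"],R=c["R"],t=c["t"])
    cv2.imwrite(f"pics/{n}0.png",cv2.resize(im[:,:,::-1],(784,588),interpolation=cv2.INTER_CUBIC))
    print(n,c, (d>0).mean())
E
```

```text
pics
{'clock': 0.0, 'q': array([-1.40861176,  0.43523031,  0.02497147,  1.57408031, -0.01160895,
        1.13401353, -0.07509738]), 'qd': array([-1.61259455e-04,  1.09546458e-03, -2.38572346e-04, -2.43695482e-04,
       -2.00077973e-04, -9.27857918e-05,  1.59428786e-03]), 'effort': array([-7.75013905e-05, -6.67828846e+01,  9.85133909e-01, -3.14489615e+01,
       -6.05033920e-02,  4.24109004e-02,  1.60634891e-04]), 'tool_pos': array([0.16348133, 0.60271191, 0.2259469 ]), 'orientation': array([-3.14001203e+00,  1.35299119e-04,  2.87673875e+00]), 'ft_force': array([-1.46122171,  0.01956246, -0.33233913]), 'moment': array([ 0.03182569,  0.00203416, -0.02028555]), 'gripper_force': 0.0, 'opening': 0.09174220819779488} -0.0188
side {'camera_matrix': array([[441.05833531,   0.        , 274.81590452],
       [  0.        , 441.05833531, 208.1159996 ],
       [  0.        ,   0.        ,   1.        ]]), 'D': array([-0.07706319,  0.        ,  0.        ,  0.        ,  0.        ]), 'R': array([[ 0.96581999, -0.2592092 ,  0.00153131],
       [-0.19184617, -0.71877144, -0.66825344],
       [ 0.17431811,  0.64511876, -0.74393211]]), 't': array([-0.43629397,  0.18574018,  0.9827527 ])} 0.995922619047619
top {'camera_matrix': array([[505.95501766,   0.        , 284.62144345],
       [  0.        , 505.95501766, 214.37591188],
       [  0.        ,   0.        ,   1.        ]]), 'D': array([-0.15042193,  0.        ,  0.        ,  0.        ,  0.        ]), 'R': array([[ 1.29613448e-02, -9.99909841e-01,  3.50910820e-03],
       [-9.72142285e-01, -1.34226369e-02, -2.34006859e-01],
       [ 2.34032863e-01, -3.78308884e-04, -9.72228613e-01]]), 't': array([0.11018659, 0.47703686, 1.22844038])} 0.9961777210884354
```

View pics/top0.png

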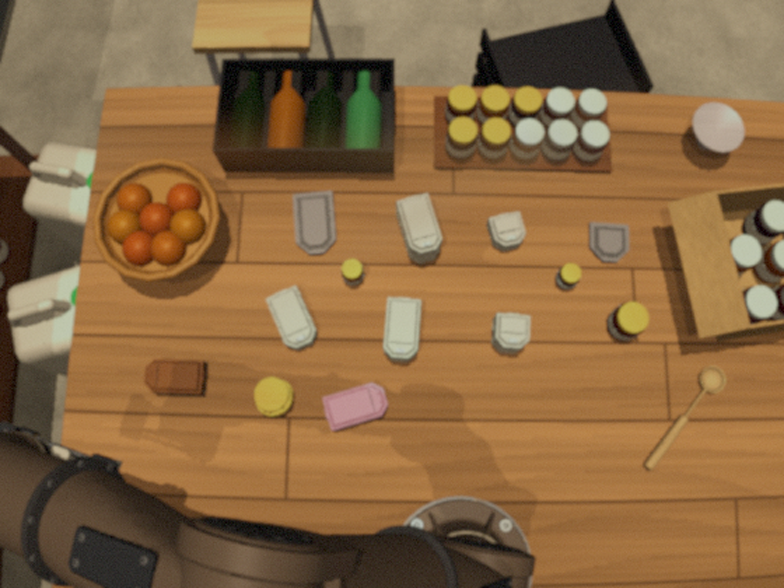

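View pics/side0.png

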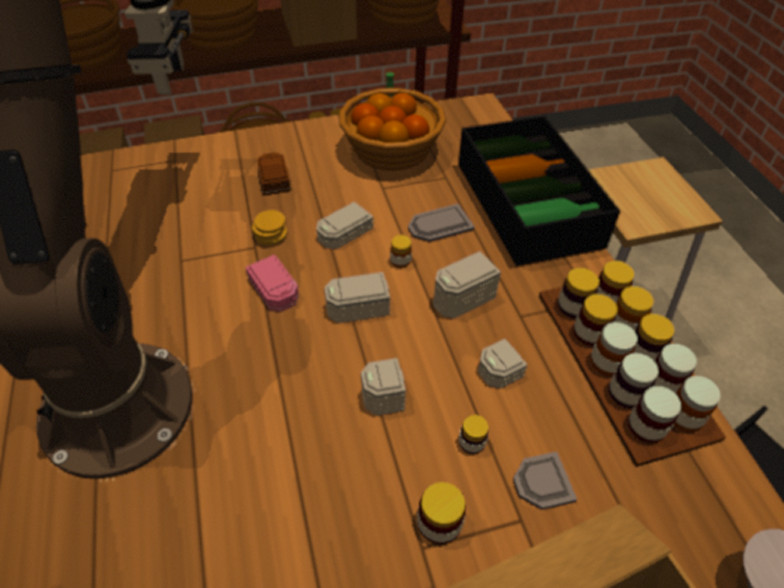

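The top view (1.4× scale) shows these objects:
- **Bases:** long at (314,222), short at (609,241).
- **Long cream boxes:** (420,227), (403,328) and (291,317). From the side view these look deep, middle and shallow in that order.
- **Short boxes:** (512,331) deep, (507,229) shallow.
- **Jars:** (352,270), (570,274) and (630,320).
- **Look-alikes:** brown at (175,377), pink at (355,406).

Next I'll fit prism silhouettes in both views, with height left free, and enlarge a crop.

```bash
cat > h.py <<'E'
import numpy as np, cv2
from scipy.optimize import least_squares
def load(n,tag):
    z=np.load(f"{n}{tag}.npz"); return {k:z[k] for k in z}
def snap(tag):
    from cell import vision
    for n in("side","top"):
        im,d=vision.get_image(n); c=vision.calibration(n)
        np.savez(f"{n}{tag}.npz",im=im,d=d,K=c["camera_matrix"],D=c["D"],R=c["R"],t=c["t"])
def cloud(v):
    h,w=v["d"].shape; g=np.stack(np.meshgrid(np.arange(w),np.arange(h)),-1).reshape(-1,1,2).astype(float)
    r=cv2.undistortPoints(g,v["K"],v["D"]).reshape(-1,2)
    P=np.c_[r,np.ones(len(r))]*v["d"].reshape(-1,1)
    return ((P-v["t"])@v["R"]).reshape(h,w,3)
def proj(v,X): return cv2.projectPoints(np.asarray(X,float),cv2.Rodrigues(v["R"])[0],v["t"],v["K"],v["D"])[0].reshape(-1,2)
def outline(L,W,i=0):
    a,b,c=L/2-i,W/2-i,.016-i*.586
    return np.array([[a,-b],[a,b],[-a+c,b],[-a,b-c],[-a,-b+c],[-a+c,-b]])
def prism(p,L,W,zb):
    x,y,th,H=p; R=np.array([[np.cos(th),-np.sin(th)],[np.sin(th),np.cos(th)]])
    f=lambda i,z: np.c_[outline(L,W,i)@R.T+[x,y],np.full(6,z)]
    return np.r_[f(0,zb),f(0,H),f(.0065,H+.005)]
def mask(v,xy,rad,zt,zb0=0):
    P=cloud(v); m=((P[...,2]>zt)&(np.hypot(P[...,0]-xy[0],P[...,1]-xy[1])<rad)&(v["d"]>0)).astype(np.uint8)
    n,l,s,_=cv2.connectedComponentsWithStats(m,connectivity=4)
    return (l==1+np.argmax(s[1:,4])).astype(np.uint8),P
def fit(vs,xy,L,W,H,zt=.004,rad=.085,th0=0.):
    data=[]
    for v in vs:
        m,P=mask(v,xy,rad,zt); c=max(cv2.findContours(m,0,cv2.CHAIN_APPROX_NONE)[0],key=len).reshape(-1,2)
        data.append((v,c))
    def res(p):
        o=[]
        for v,c in data:
            h=cv2.convexHull(proj(v,prism(p,L,W,zt)).astype(np.float32))
            o+=[cv2.pointPolygonTest(h,(float(a),float(b)),True)-.5 for a,b in c]
        return np.array(o)
    best=None
    for t in (th0,th0+np.pi) if L>.09 else th0+np.arange(4)*np.pi/2:
        r=least_squares(res,[*xy,t,H],loss="soft_l1",x_scale=[.01,.01,.1,.01],diff_step=1e-4)
        if best is None or r.cost<best[0]: best=(r.cost,r.x,np.abs(r.fun).mean())
    return best[1],best[2]
E
python3 - <<'E'
from h import *
T,S=load("top","0"),load("side","0")
P=cloud(T); 
def xyz(u,v): return P[int(v/1.4),int(u/1.4)]
k=P[190:200,60:90,2]; print("table z top",[ (np.round(np.median(cloud(v)[...,2][(abs(cloud(v)[...,2])<.015)]),4),np.round(np.std(cloud(v)[...,2][(abs(cloud(v)[...,2])<.003)]),4)) for v in(T,S)])
ob=dict(base_long=(314,222,.126,.078,.01),base_short=(609,241,.078,.078,.01),long_deep=(420,220,.11,.062,.07),long_middle=(403,325,.11,.062,.05),long_shallow=(291,314,.11,.062,.032),short_deep=(512,328,.062,.062,.06),short_shallow=(507,226,.062,.062,.036))
for n,(u,v,L,W,H) in ob.items():
    q=xyz(u,v); rad=.085 if L>.1 else .06
    zm=[]
    for V in (T,S):
        m,PP=mask(V,q[:2],rad,.004); zz=PP[...,2][m>0]; zm.append(round(float(np.percentile(zz,90)),4))
    if n=="base_long": pass
    for vs in ([T,S],[T],[S]):
        p,r=fit(vs,q[:2],L,W,H,rad=rad); print(n,q[:2].round(3),np.round(p,4),round(np.degrees(p[2]),1),"res",round(r,2),"ztop",zm)
for n,u,v in(("jl",352,268),("jr",570,272),("jb",631,317),("pink",355,406),("disk",273,395)): print(n,xyz(u,v).round(3))
c=np.hstack([cv2.resize(T["im"][y:y+100,x:x+130],None,fx=3,fy=3,interpolation=2) for x,y in((180,130),(320,130))])
c2=np.hstack([cv2.resize(T["im"][y:y+75,x:x+130],None,fx=3,fy=3,interpolation=2) for x,y in((180,195),(90,235))])
cv2.imwrite("pics/crop1.png",np.vstack([c,c2])[:,:,::-1])
E
```

```text
table z top [(np.float64(0.0005), np.float64(0.0016)), (np.float64(-0.002), np.float64(0.0012))]
base_long [0.638 0.282] [6.437e-01 2.845e-01 0.000e+00 4.000e-04] 0.0 res 0.85 ztop [0.0178, 0.0135]
base_long [0.638 0.282] [6.444e-01 2.840e-01 1.019e-01 1.000e-04] 5.8 res 0.6 ztop [0.0178, 0.0135]
base_long [0.638 0.282] [6.429e-01 2.836e-01 2.000e-04 1.400e-03] 0.0 res 0.72 ztop [0.0178, 0.0135]
base_short [ 0.611 -0.292] [ 0.6123 -0.2934 -0.0757  0.002 ] -4.3 res 0.72 ztop [0.0167, 0.0139]
base_short [ 0.611 -0.292] [ 0.6123 -0.2927 -0.0691  0.004 ] -4.0 res 0.65 ztop [0.0167, 0.0139]
base_short [ 0.611 -0.292] [ 6.117e-01 -2.948e-01 -1.000e-04  4.900e-03] -0.0 res 0.93 ztop [0.0167, 0.0139]
long_deep [0.623 0.079] [0.6254 0.0801 3.4045 0.0637] 195.1 res 1.18 ztop [0.0776, 0.0731]
long_deep [0.623 0.079] [0.6203 0.0813 3.4191 0.0766] 195.9 res 0.86 ztop [0.0776, 0.0731]
long_deep [0.623 0.079] [0.6276 0.0774 3.3741 0.0671] 193.3 res 1.07 ztop [0.0776, 0.0731]
long_middle [0.431 0.11 ] [ 0.4269  0.1099 -0.0719  0.0446] -4.1 res 0.42 ztop [0.0582, 0.0531]
long_middle [0.431 0.11 ] [ 0
[... 472 characters left out ...]
6] [ 0.4217 -0.0898 -0.0715  0.0551] -4.1 res 0.42 ztop [0.067, 0.0631]
short_deep [ 0.426 -0.086] [ 0.4206 -0.089   0.      0.0672] 0.0 res 0.47 ztop [0.067, 0.0631]
short_deep [ 0.426 -0.086] [ 4.215e-01 -9.010e-02 -1.000e-04  5.400e-02] -0.0 res 0.44 ztop [0.067, 0.0631]
short_shallow [ 0.626 -0.086] [ 0.6239 -0.0906  0.2375  0.0332] 13.6 res 0.41 ztop [0.0433, 0.0409]
short_shallow [ 0.626 -0.086] [ 0.6228 -0.0895  0.2412  0.0399] 13.8 res 0.35 ztop [0.0433, 0.0409]
short_shallow [ 0.626 -0.086] [ 0.6241 -0.0901  4.9342  0.0338] 282.7 res 0.58 ztop [0.0433, 0.0409]
jl [0.537 0.204 0.054]
jr [ 0.535 -0.2    0.055]
jb [ 0.448 -0.305  0.068]
pink [0.285 0.193 0.037]
disk [0.302 0.339 0.039]
```

View pics/crop1.png

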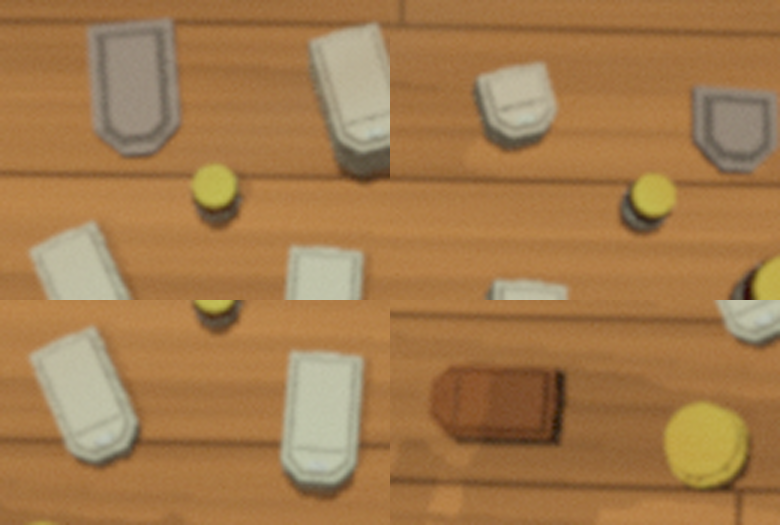

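The crop shows every cream box and both bases with the chamfered end toward the robot (image-down). The cream boxes are the only candidates: brown at full-image (125,269) and pink at (254,290) are the look-alikes. I'll refine the fits using subpixel colour contours.

```bash
cat >> h.py <<'E'
U=4
def contour(v,xy,rad,zc=0.02,sat=None):
    """subpixel colour contour of the low-saturation blob near xy"""
    c=proj(v,[[*xy,zc]])[0]; e=proj(v,[[xy[0]+rad,xy[1],zc],[xy[0],xy[1]+rad,zc]]); r=int(np.linalg.norm(e-c,axis=1).max())+4
    x0,y0=np.maximum((c-r).astype(int),0); im=v["im"][y0:y0+2*r,x0:x0+2*r].astype(np.float32)
    s=(im[...,0]-im[...,2])/(im.max(2)+1)   # wood is orange: high
    s=cv2.resize(s,None,fx=U,fy=U,interpolation=cv2.INTER_CUBIC)
    yy,xx=np.mgrid[:s.shape[0],:s.shape[1]]
    c8=cv2.normalize(s,None,0,255,cv2.NORM_MINMAX).astype(np.uint8)
    t,_=cv2.threshold(c8,0,255,cv2.THRESH_OTSU); m=(c8<t).astype(np.uint8)
    m=cv2.morphologyEx(m,cv2.MORPH_OPEN,np.ones((9,9)))
    n,l,st,_=cv2.connectedComponentsWithStats(m)
    cc=((c-[x0,y0])*U).astype(int); k=l[cc[1],cc[0]]
    if k==0: k=1+np.argmax(st[1:,4])
    q=max(cv2.findContours((l==k).astype(np.uint8),0,cv2.CHAIN_APPROX_NONE)[0],key=len).reshape(-1,2)
    return (q[::2]+.5)/U-.5+[x0,y0]
def fit2(vs,xy,L,W,H,zb=0.,rad=.085,ths=np.radians([-30,-15,0,15,30]),fixH=True,C=None):
    C=C or [contour(v,xy,rad,zb+H/2) for v in vs]
    def res(p):
        p=[*p[:3],H if fixH else p[3]]; o=[]
        for v,c in zip(vs,C):
            h=cv2.convexHull(proj(v,prism(p,L,W,zb)).astype(np.float32))
            o+=[cv2.pointPolygonTest(h,(float(a),float(b)),True) for a,b in c]
        return np.array(o)
    best=None
    for t in ths:
        p0=[*xy,t]+([] if fixH else [H])
        r=least_squares(res,p0,loss="soft_l1",f_scale=.5,x_scale=[.01,.01,.1]+([] if fixH else [.01]),diff_step=1e-3)
        if best is None or r.cost<best[0]: best=(r.cost,r.x,np.abs(r.fun).mean())
    return best[1],best[2]
OB=dict(base_long=(.64,.284,.126,.078,.01),base_short=(.612,-.293,.078,.078,.01),long_deep=(.623,.079,.11,.062,.07),long_middle=(.427,.11,.11,.062,.05),long_shallow=(.446,.313,.11,.062,.032),short_deep=(.4215,-.09,.062,.062,.06),short_shallow=(.624,-.09,.062,.062,.036))
E
python3 - <<'E'
from h import *
T,S=load("top","0"),load("side","0")
dbg=[v["im"].copy() for v in(T,S)]
for n,(x,y,L,W,H) in OB.items():
    rad=.085 if L>.1 else .062
    for nm,vs,fh in (("TS H free",[T,S],False),("TS",[T,S],True),("T",[T],True),("S",[S],True)):
        p,r=fit2(vs,(x,y),L,W,H,rad=rad,fixH=fh); print(n,nm,np.round(p[:2],4),round(np.degrees(p[2]),1),np.round(p[3:],4),"res",round(r,2))
    p,_=fit2([T,S],(x,y),L,W,H,rad=rad)
    for v,d in zip((T,S),dbg):
        for q in contour(v,(x,y),rad,H/2): d[int(q[1]+.5),int(q[0]+.5)]=(255,0,0)
        cv2.polylines(d,[cv2.convexHull(proj(v,prism([*p,H],L,W,0)).astype(np.float32)).round().astype(int)],True,(0,0,255))
o=np.hstack([dbg[0][120:270,180:460],dbg[1][130:380,210:430][:150]]); 
cv2.imwrite("pics/dbg.png",cv2.resize(dbg[0][125:270,180:460],None,fx=2.8,fy=2.8)[:,:,::-1])
E
```

```text
base_long TS H free [0.6436 0.2831] 6.3 [0.0043] res 0.4
base_long TS [0.6418 0.2823] 6.1 [] res 0.6
base_long T [0.642  0.2828] 6.2 [] res 0.42
base_long S [0.6414 0.2802] 5.4 [] res 0.7
base_short TS H free [ 0.6121 -0.2945] -3.1 [0.0035] res 0.59
base_short TS [ 0.6103 -0.2948] -3.2 [] res 0.86
base_short T [ 0.6109 -0.2935] -3.1 [] res 0.67
base_short S [ 0.6099 -0.2954] -3.4 [] res 0.94
long_deep TS H free [0.6208 0.0785] 16.9 [0.067] res 0.31
long_deep TS [0.6203 0.0781] 17.1 [] res 0.4
long_deep T [0.6213 0.079 ] 16.3 [] res 0.23
long_deep S [0.619  0.0765] 18.3 [] res 0.32
long_middle TS H free [0.4282 0.1097] -3.9 [0.0468] res 0.36
long_middle TS [0.4279 0.1092] -3.8 [] res 0.46
long_middle T [0.4289 0.1102] -3.7 [] res 0.32
long_middle S [0.4272 0.1074] -4.4 [] res 0.28
long_shallow TS H free [0.4473 0.3142] 25.5 [0.028] res 0.34
long_shallow TS [0.4469 0.3134] 25.8 [] res 0.46
long_shallow T [0.4473 0.3144] 25.1 [] res 0.27
long_shallow S [0.4459 0.3106] 26.7 [] res 0.33
short_deep TS H free [ 0.4227 -0.0904] -4.7 [0.0576] res 0.29
short_deep TS [ 0.4225 -0.0907] -4.9 [] res 0.35
short_deep T [ 0.4233 -0.0902] -4.1 [] res 0.28
short_deep S [ 0.4221 -0.0914] -5.4 [] res 0.29
short_shallow TS H free [ 0.6241 -0.0906] 13.9 [0.0332] res 0.32
short_shallow TS [ 0.6236 -0.0909] 14.0 [] res 0.4
short_shallow T [ 0.6249 -0.0903] 13.5 [] res 0.31
short_shallow S [ 0.6226 -0.0917] 14.9 [] res 0.27
```

View pics/dbg.png

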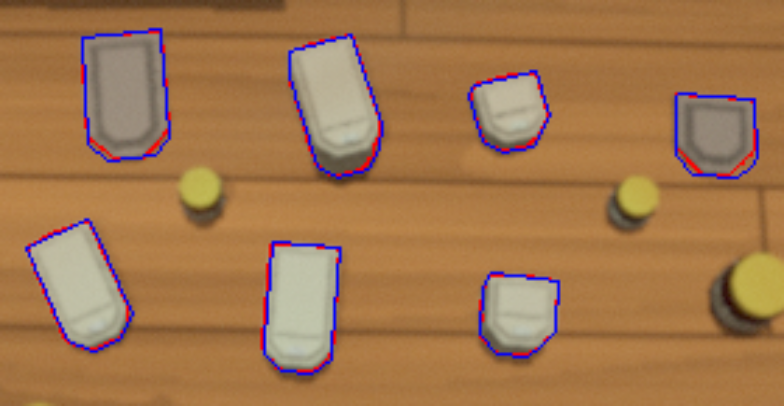

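The contours (red) match the models (blue), except that the bases' chamfers are cut larger. I'll free the base chamfer and jointly adjust small camera pose errors.

```bash
cat > ba.py <<'E'
from h import *
import h
T,S=load("top","0"),load("side","0"); V=[T,S]; N=list(OB)
def prism2(p,n,ch):
    x,y,L,W,H=OB[n]; b=n.startswith("base"); th=p[2]
    R=np.array([[np.cos(th),-np.sin(th)],[np.sin(th),np.cos(th)]])
    def out(i,c):
        a,bb=L/2-i,W/2-i; return np.array([[a,-bb],[a,bb],[-a+c,bb],[-a,bb-c],[-a,-bb+c],[-a+c,-bb]])
    f=lambda i,c,z: np.c_[out(i,c)@R.T+p[:2],np.full(6,z)]
    c=ch if b else .016
    return np.r_[f(0,c,0),f(0,c,H),f(.0145 if b else .0065,.012,H+.005)]
C=[[contour(v,OB[n][:2],.085 if OB[n][2]>.1 else .062,OB[n][4]/2) for n in N] for v in V]
C=[[c[::4] for c in r] for r in C]
def cams(e):
    o=[]
    for v,k in zip(V,(0,6)):
        w=dict(v); dR=cv2.Rodrigues(e[k:k+3].copy())[0]; w["R"]=dR@v["R"]; w["t"]=dR@v["t"]+e[k+3:k+6]; o.append(w)
    return o
def res(p):
    e,ch,bl=p[:12],p[12],p[13]; P=p[14:].reshape(-1,3); o=[]
    for v,r in zip(cams(e),C):
        for n,q,c in zip(N,P,r):
            hh=cv2.convexHull(proj(v,prism2(q,n,ch)).astype(np.float32))
            o+=[cv2.pointPolygonTest(hh,(float(a),float(b)),True)-bl for a,b in c]
    pr=np.r_[e[:3]/.003,e[3:6]/.003,e[6:9]/.003,e[9:]/.003]*3
    return np.r_[o,pr]
p0=np.r_[np.zeros(12),.022,0,np.ravel([[*OB[n][:2],np.radians(a)] for n,a in zip(N,(6,-3,16.5,-3.9,25.3,-4.3,13.8))])]
r=least_squares(res,p0,loss="soft_l1",f_scale=.5,x_scale=np.r_[np.full(12,.002),.005,.3,np.tile([.005,.005,.05],7)],diff_step=1e-3*np.ones(len(p0)),max_nfev=60) if 0 else None
# absolute steps: work in scaled variables
sc=np.r_[np.full(12,.002),.005,.3,np.tile([.005,.005,.05],7)]
r=least_squares(lambda u:res(p0+(u-1)*sc),np.ones(len(p0)),loss="soft_l1",f_scale=.5,diff_step=.02,max_nfev=60)
p=p0+(r.x-1)*sc; np.save("cam.npy",p[:12])
print("cam top",p[:6].round(4),"side",p[6:12].round(4),"ch,bias",p[12:14].round(4),"res",np.abs(r.fun).mean().round(3))
for n,q in zip(N,p[14:].reshape(-1,3)): print(n,q[:2].round(4),np.degrees(q[2]).round(2))
E
time python3 ba.py
```

```text
cam top [ 0.0002  0.      0.      0.0001 -0.0002 -0.0003] side [-0.0016 -0.0001 -0.0001 -0.0001  0.0003  0.0004] ch,bias [0.0257 0.1822] res 0.238
base_long [0.6413 0.2828] 6.25
base_short [ 0.6102 -0.2938] -2.87
long_deep [0.6204 0.079 ] 16.83
long_middle [0.4281 0.1102] -3.79
long_shallow [0.4467 0.3143] 25.34
short_deep [ 0.4227 -0.0897] -4.38
short_shallow [ 0.6239 -0.0898] 13.8
real	0m4.487s
user	0m7.516s
sys	0m0.296s
```

```bash
cat > plan.py <<'E'
import numpy as np, sys, json
from scipy.spatial.transform import Rotation as Ro
def state():
    from cell import sensors
    s=sensors.observe(); return s["tool_pos"],Ro.from_euler("xyz",s["orientation"]),s
def go(wps,start=None,claw=1.0):
    """wps: (x,y,z of TCP, box yaw deg, rows[, claw]); tool yaw=yaw+180. prints rounded rows by 8"""
    if start is None:
        p,R,s=state(); print("t",s["clock"].round(2),"tcp",p.round(4),"rpy",np.degrees(s["orientation"]).round(2))
    else: p,R=np.array(start[:3]),Ro.from_euler("xyz",[np.pi,0,np.radians(start[3]+180)])
    rows=[]
    for w in wps:
        tp=np.array(w[:3]); tR=Ro.from_euler("xyz",[np.pi,0,np.radians(w[3]+180)]); n=w[4]; cl=w[5] if len(w)>5 else claw
        for k in range(n,0,-1):
            sl=np.round(R.inv().apply(tp-p)/k*1000, 0 if k>1 else 1); rv=np.round(np.degrees((R.inv()*tR).as_rotvec())/k,1)
            rows.append({"claw":cl,"slide":[float(x)+0 for x in sl],"rot":[float(x)+0 for x in rv]})
            p=p+R.apply(sl/1000); R=R*Ro.from_rotvec(np.radians(rv))
    while len(rows)%8: rows.append({"claw":rows[-1]["claw"],"slide":[0,0,0],"rot":[0,0,0]})
    for i in range(0,len(rows),8): print(json.dumps(rows[i:i+8],separators=(",",":")).replace(".0,",",").replace(".0]","]").replace(".0}","}").replace("-0,","0,").replace("-0]","0]"))
    print("end",p.round(4),np.degrees(R.as_euler("xyz")).round(2))
E
python3 - <<'E'
from plan import *
from h import *
S,T=load("side","0"),load("top","0"); P=cloud(T)
q=P[::4,::4].reshape(-1,3); m=(q[:,2]>.03)&(q[:,0]>.4)&(q[:,1]<-.35)&(q[:,0]<.7); print("crate", q[m].min(0),q[m].max(0))
m=(q[:,2]>.03)&(q[:,0]>.68)&(q[:,1]>.1)&(q[:,1]<.45); print("wine", q[m].min(0),q[m].max(0))
go([(.6204,.079,.2,16.8,18),(.6204,.079,.1,16.8,6)])
E
```

```text
crate [ 0.40638263 -0.62885563  0.03139091] [ 0.69344931 -0.38862696  0.13947903]
wine [0.74629983 0.1322834  0.03190075] [0.94713912 0.44926105 0.10541479]Traceback (most recent call last):
  File "<stdin>", line 6, in <module>
  File "plan.py", line 9, in go
    p,R,s=state(); print("t",s["clock"].round(2),"tcp",p.round(4),"rpy",np.degrees(s["orientation"]).round(2))
                             ^^^^^^^^^^^^^^^^
AttributeError: 'float' object has no attribute 'round'
```

```bash
sed -i 's/s\["clock"\].round(2)/round(s["clock"],2)/' plan.py; python3 - <<'E'
from plan import *
go([(.6204,.079,.2,16.8,18),(.6204,.079,.1,16.8,6)])
E
```

```text
t 0.1 tcp [0.1635 0.6028 0.226 ] rpy [-1.7992e+02  1.0000e-02  1.6482e+02]
[{"claw":1,"slide":[-32,-21,1],"rot":[0,0,-1.8]},{"claw":1,"slide":[-31,-22,2],"rot":[0,0,-1.8]},{"claw":1,"slide":[-31,-23,1],"rot":[0,0,-1.8]},{"claw":1,"slide":[-30,-24,2],"rot":[0,0,-1.8]},{"claw":1,"slide":[-29,-25,1],"rot":[0,0,-1.8]},{"claw":1,"slide":[-28,-26,2],"rot":[0,0,-1.8]},{"claw":1,"slide":[-28,-27,1],"rot":[0,0,-1.8]},{"claw":1,"slide":[-27,-28,2],"rot":[0,0,-1.8]}]
[{"claw":1,"slide":[-26,-29,1],"rot":[0,0,-1.8]},{"claw":1,"slide":[-25,-30,2],"rot":[0,0,-1.8]},{"claw":1,"slide":[-24,-30,1],"rot":[0,0,-1.7]},{"claw":1,"slide":[-23,-31,2],"rot":[0,0,-1.8]},{"claw":1,"slide":[-22,-32,1],"rot":[0,0,-1.7]},{"claw":1,"slide":[-21,-33,2],"rot":[0,0,-1.8]},{"claw":1,"slide":[-20,-33,1],"rot":[0,0,-1.7]},{"claw":1,"slide":[-19,-34,2],"rot":[0,0,-1.8]}]
[{"claw":1,"slide":[-18,-34,1],"rot":[0,0,-1.7]},{"claw":1,"slide":[-16,-35,1.6],"rot":[-0.1,0,-1.8]},{"claw":1,"slide":[0,0,17],"rot":[0,0,0]},{"claw":1,"slide":[0,0,17],"rot":[0,0,0]},{"claw":1,"slide":[0,0,17],"rot":[0,0,0]},{"claw":1,"slide":[0,0,16],"rot":[0,0,0]},{"claw":1,"slide":[0,0,17],"rot":[0,0,0]},{"claw":1,"slide":[0,0,16],"rot":[0,0,0]}]
end [0.6204 0.079  0.1   ] [ 1.7997e+02 -3.0000e-02 -1.6318e+02]
```

>>> {"op": "servo_tool", "data": {
  "deltas": [
    {"claw":1,"slide":[-32,-21,1],"rot":[0,0,-1.8]},
    {"claw":1,"slide":[-31,-22,2],"rot":[0,0,-1.8]},
    {"claw":1,"slide":[-31,-23,1],"rot":[0,0,-1.8]},
    {"claw":1,"slide":[-30,-24,2],"rot":[0,0,-1.8]},
    {"claw":1,"slide":[-29,-25,1],"rot":[0,0,-1.8]},
    {"claw":1,"slide":[-28,-26,2],"rot":[0,0,-1.8]},
    {"claw":1,"slide":[-28,-27,1],"rot":[0,0,-1.8]},
    {"claw":1,"slide":[-27,-28,2],"rot":[0,0,-1.8]}
  ],
  "squeeze": 25
}}

```text
clock: 0.9
tool_pos: [0.3679, 0.3712, 0.2146]
orientation: [-3.141, -0.0, 3.129]
ft_force: [0.7, 0.5, -0.8]
opening: 0.0919
gripper_force: 0.0
```

>>> {"op": "servo_tool", "data": {
  "deltas": [
    {"claw":1,"slide":[-26,-29,1],"rot":[0,0,-1.8]},
    {"claw":1,"slide":[-25,-30,2],"rot":[0,0,-1.8]},
    {"claw":1,"slide":[-24,-30,1],"rot":[0,0,-1.7]},
    {"claw":1,"slide":[-23,-31,2],"rot":[0,0,-1.8]},
    {"claw":1,"slide":[-22,-32,1],"rot":[0,0,-1.7]},
    {"claw":1,"slide":[-21,-33,2],"rot":[0,0,-1.8]},
    {"claw":1,"slide":[-20,-33,1],"rot":[0,0,-1.7]},
    {"claw":1,"slide":[-19,-34,2],"rot":[0,0,-1.8]}
  ]
}}

```text
clock: 1.7
tool_pos: [0.5713, 0.1368, 0.2025]
orientation: [3.141, -0.0, -2.908]
ft_force: [-0.7, 0.4, -0.7]
opening: 0.0916
gripper_force: 0.0
```

>>> {"op": "servo_tool", "data": {
  "deltas": [
    {"claw":1,"slide":[-18,-34,1],"rot":[0,0,-1.7]},
    {"claw":1,"slide":[-16,-35,1.6],"rot":[0,0,-1.8]},
    {"claw":1,"slide":[0,0,17],"rot":[0,0,0]},
    {"claw":1,"slide":[0,0,17],"rot":[0,0,0]},
    {"claw":1,"slide":[0,0,17],"rot":[0,0,0]},
    {"claw":1,"slide":[0,0,16],"rot":[0,0,0]},
    {"claw":1,"slide":[0,0,17],"rot":[0,0,0]},
    {"claw":1,"slide":[0,0,16],"rot":[0,0,0]}
  ]
}}

```text
clock: 2.5
tool_pos: [0.6201, 0.0794, 0.099]
orientation: [3.141, -0.001, -2.848]
ft_force: [0.8, 0.9, 1.0]
opening: 0.0916
gripper_force: 0.0
```

>>> {"op": "servo_tool", "data": {
  "deltas": [
    {"claw":1,"slide":[0,0,16],"rot":[0,0,0]},
    {"claw":1,"slide":[0,0,16],"rot":[0,0,0]},
    {"claw":1,"slide":[0,0,16],"rot":[0,0,0]},
    {"claw":1,"slide":[0,0,16],"rot":[0,0,0]},
    {"claw":1,"slide":[0,0,0],"rot":[0,0,0]},
    {"claw":0.8,"slide":[0,0,0],"rot":[0,0,0]},
    {"claw":0.72,"slide":[0,0,0],"rot":[0,0,0]},
    {"claw":0.7,"slide":[0,0,0],"rot":[0,0,0]}
  ],
  "squeeze": 30
}}

```text
clock: 3.3
tool_pos: [0.6211, 0.0796, 0.0371]
orientation: [-3.142, 0.001, -2.848]
ft_force: [0.0, 0.1, -0.3]
opening: 0.0724
gripper_force: 0.0
```

>>> {"op": "servo_tool", "data": {
  "deltas": [
    {"claw":0.68,"slide":[0,0,0],"rot":[0,0,0]},
    {"claw":0.66,"slide":[0,0,0],"rot":[0,0,0]},
    {"claw":0.64,"slide":[0,0,0],"rot":[0,0,0]},
    {"claw":0.6,"slide":[0,0,0],"rot":[0,0,0]},
    {"claw":0.5,"slide":[0,0,0],"rot":[0,0,0]},
    {"claw":0.3,"slide":[0,0,0],"rot":[0,0,0]},
    {"claw":0.3,"slide":[0,0,0],"rot":[0,0,0]},
    {"claw":0.3,"slide":[0,0,0],"rot":[0,0,0]}
  ]
}}

```text
clock: 4.1
tool_pos: [0.621, 0.0792, 0.0367]
orientation: [-3.141, 0.001, -2.848]
ft_force: [-1.0, -1.2, 5.4]
opening: 0.0617
gripper_force: 30.0
```

```bash
python3 - <<'E'
from plan import *
p,R,s=state(); print(s["gripper_force"],s["opening"],s["ft_force"])
go([(.6204,.079,.155,16.83,4,.3),(.6413,.2828,.155,6.25,10,.3),(.6413,.2828,.075,6.25,10,.3)])
E
```

```text
29.994116127490997 0.061719662446534256 [-0.95315189 -1.23264478  5.39001207]
t 4.1 tcp [0.621  0.0792 0.0367] rpy [-1.7998e+02  5.0000e-02 -1.6319e+02]
[{"claw":0.3,"slide":[0,0,-30],"rot":[0,0,0]},{"claw":0.3,"slide":[0,0,-29],"rot":[0,0,0]},{"claw":0.3,"slide":[0,0,-30],"rot":[0,0,0]},{"claw":0.3,"slide":[0.5,-0.1,-29.3],"rot":[0,0.1,0]},{"claw":0.3,"slide":[-8,19,0],"rot":[0,0,1.1]},{"claw":0.3,"slide":[-8,19,0],"rot":[0,0,1.1]},{"claw":0.3,"slide":[-7,19,0],"rot":[0,0,1]},{"claw":0.3,"slide":[-7,19,0],"rot":[0,0,1.1]}]
[{"claw":0.3,"slide":[-6,20,0],"rot":[0,0,1]},{"claw":0.3,"slide":[-6,20,0],"rot":[0,0,1.1]},{"claw":0.3,"slide":[-6,20,0],"rot":[0,0,1]},{"claw":0.3,"slide":[-5,19,0],"rot":[0,0,1.1]},{"claw":0.3,"slide":[-5,20,0],"rot":[0,0,1]},{"claw":0.3,"slide":[-4.8,19.7,-0.1],"rot":[0,0,1.1]},{"claw":0.3,"slide":[0,0,8],"rot":[0,0,0]},{"claw":0.3,"slide":[0,0,8],"rot":[0,0,0]}]
[{"claw":0.3,"slide":[0,0,8],"rot":[0,0,0]},{"claw":0.3,"slide":[0,0,8],"rot":[0,0,0]},{"claw":0.3,"slide":[0,0,8],"rot":[0,0,0]},{"claw":0.3,"slide":[0,0,8],"rot":[0,0,0]},{"claw":0.3,"slide":[0,0,8],"rot":[0,0,0]},{"claw":0.3,"slide":[0,0,8],"rot":[0,0,0]},{"claw":0.3,"slide":[0,0,8],"rot":[0,0,0]},{"claw":0.3,"slide":[0,0,8],"rot":[0,0,0]}]
end [0.6413 0.2828 0.075 ] [-1.7997e+02 -4.0000e-02 -1.7379e+02]
```

>>> {"op": "servo_tool", "data": {
  "deltas": [
    {"claw":0.3,"slide":[0,0,-30],"rot":[0,0,0]},
    {"claw":0.3,"slide":[0,0,-29],"rot":[0,0,0]},
    {"claw":0.3,"slide":[0,0,-30],"rot":[0,0,0]},
    {"claw":0.3,"slide":[0,0,-30],"rot":[0,0,0]},
    {"claw":0.3,"slide":[-8,19,0],"rot":[0,0,1.1]},
    {"claw":0.3,"slide":[-8,19,0],"rot":[0,0,1.1]},
    {"claw":0.3,"slide":[-7,19,0],"rot":[0,0,1]},
    {"claw":0.3,"slide":[-7,19,0],"rot":[0,0,1.1]}
  ]
}}

```text
clock: 4.9
tool_pos: [0.6288, 0.1616, 0.1545]
orientation: [3.141, -0.002, -2.924]
ft_force: [-0.4, -0.5, -2.9]
opening: 0.0618
gripper_force: 30.0
```

>>> {"op": "servo_tool", "data": {
  "deltas": [
    {"claw":0.3,"slide":[-6,20,0],"rot":[0,0,1]},
    {"claw":0.3,"slide":[-6,20,0],"rot":[0,0,1.1]},
    {"claw":0.3,"slide":[-6,20,0],"rot":[0,0,1]},
    {"claw":0.3,"slide":[-5,19,0],"rot":[0,0,1.1]},
    {"claw":0.3,"slide":[-5,20,0],"rot":[0,0,1]},
    {"claw":0.3,"slide":[-4.8,19.7,-0.1],"rot":[0,0,1.1]},
    {"claw":0.3,"slide":[0,0,8],"rot":[0,0,0]},
    {"claw":0.3,"slide":[0,0,8],"rot":[0,0,0]}
  ]
}}

```text
clock: 5.7
tool_pos: [0.6407, 0.2837, 0.138]
orientation: [-3.141, -0.001, -3.032]
ft_force: [-0.9, 0.1, -3.3]
opening: 0.0617
gripper_force: 30.0
```

>>> {"op": "servo_tool", "data": {
  "deltas": [
    {"claw":0.3,"slide":[0,0,16],"rot":[0,0,0]},
    {"claw":0.3,"slide":[0,0,16],"rot":[0,0,0]},
    {"claw":0.3,"slide":[0,0,16],"rot":[0,0,0]},
    {"claw":0.3,"slide":[0,0,8],"rot":[0,0,0]},
    {"claw":0.3,"slide":[0,0,8],"rot":[0,0,0]},
    {"claw":0.3,"slide":[0,0,0],"rot":[0,0,0]},
    {"claw":0.3,"slide":[0,0,0],"rot":[0,0,0]},
    {"claw":0.3,"slide":[0,0,0],"rot":[0,0,0]}
  ]
}}

```text
clock: 6.5
tool_pos: [0.6419, 0.2836, 0.0761]
orientation: [3.141, 0.001, -3.033]
ft_force: [-0.4, 0.4, -3.5]
opening: 0.0616
gripper_force: 30.0
```

```bash
python3 - <<'E'
from plan import *
from h import *
p,R,s=state(); print(p,np.degrees(s["orientation"]).round(2))
snap("1"); T,S=load("top","1"),load("side","1")
a=S["im"][120:260,230:410]; b=T["im"][110:240,150:300]
a=cv2.resize(a,(520,404),interpolation=2); 
cv2.imwrite("pics/p1.png",cv2.resize(S["im"][130:240,250:400],(800,587),interpolation=2)[:,:,::-1])
E
```

```text
[0.64186083 0.28359714 0.0760594 ] [ 1.7997e+02  7.0000e-02 -1.7377e+02]
```

View pics/p1.png

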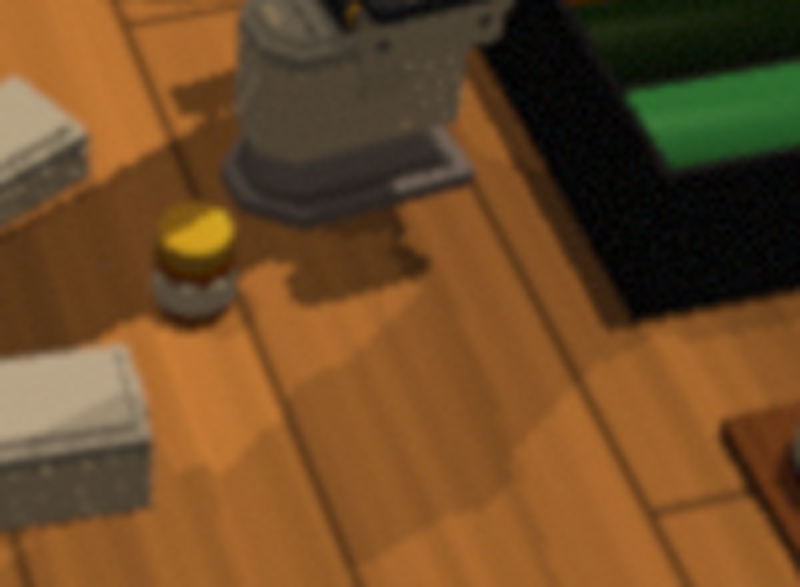

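The held box sits at crop (240–460, 20–170), squarely above the base at (230–470, 130–220). Lowering now.

>>> {"op": "servo_tool", "data": {
  "deltas": [
    {"claw":0.3,"slide":[0,-0.5,8],"rot":[0,0,0]},
    {"claw":0.3,"slide":[0,0,8],"rot":[0,0,0]},
    {"claw":0.3,"slide":[0,0,6],"rot":[0,0,0]},
    {"claw":0.3,"slide":[0,0,2],"rot":[0,0,0]},
    {"claw":0.3,"slide":[0,0,1],"rot":[0,0,0]},
    {"claw":0.3,"slide":[0,0,1],"rot":[0,0,0]},
    {"claw":0.3,"slide":[0,0,1],"rot":[0,0,0]},
    {"claw":0.3,"slide":[0,0,0],"rot":[0,0,0]}
  ]
}}

```text
clock: 7.4
tool_pos: [0.6415, 0.2829, 0.0483]
orientation: [3.142, 0.0, -3.033]
ft_force: [0.7, 0.6, -1.5]
opening: 0.0619
gripper_force: 30.0
```

>>> {"op": "servo_tool", "data": {
  "deltas": [
    {"claw":0.3,"slide":[0,0,1],"rot":[0,0,0]},
    {"claw":0.3,"slide":[0,0,1],"rot":[0,0,0]},
    {"claw":0.3,"slide":[0,0,0],"rot":[0,0,0]},
    {"claw":0.7,"slide":[0,0,0],"rot":[0,0,0]},
    {"claw":0.8,"slide":[0,0,0],"rot":[0,0,0]},
    {"claw":0.95,"slide":[0,0,0],"rot":[0,0,0]},
    {"claw":0.95,"slide":[0,0,0],"rot":[0,0,0]},
    {"claw":0.95,"slide":[0,0,0],"rot":[0,0,0]}
  ]
}}

```text
clock: 8.2
tool_pos: [0.6414, 0.2829, 0.0462]
orientation: [3.142, 0.0, -3.033]
ft_force: [-0.7, 0.6, 0.7]
opening: 0.0867
gripper_force: 0.0
```

```bash
python3 - <<'E'
from plan import *
# straight up then to long_middle (tip z .018 -> shoulder 50)
go([(.6413,.2828,.13,6.25,4),(.4281,.1102,.13,-3.8,8),(.4281,.1102,.018,-3.8,4)],start=(.6413,.2828,.046,6.25))
E
```

```text
[{"claw":1,"slide":[0,0,-21],"rot":[0,0,0]},{"claw":1,"slide":[0,0,-21],"rot":[0,0,0]},{"claw":1,"slide":[0,0,-21],"rot":[0,0,0]},{"claw":1,"slide":[0,0,-21],"rot":[0,0,0]},{"claw":1,"slide":[29,-19,0],"rot":[0,0,1.3]},{"claw":1,"slide":[28,-19,0],"rot":[0,0,1.3]},{"claw":1,"slide":[28,-20,0],"rot":[0,0,1.2]},{"claw":1,"slide":[28,-20,0],"rot":[0,0,1.3]}]
[{"claw":1,"slide":[27,-21,0],"rot":[0,0,1.2]},{"claw":1,"slide":[27,-22,0],"rot":[0,0,1.3]},{"claw":1,"slide":[26,-22,0],"rot":[0,0,1.2]},{"claw":1,"slide":[25.3,-22.5,0],"rot":[0,0,1.3]},{"claw":1,"slide":[0,0,28],"rot":[0,0,0]},{"claw":1,"slide":[0,0,28],"rot":[0,0,0]},{"claw":1,"slide":[0,0,28],"rot":[0,0,0]},{"claw":1,"slide":[0,0,28],"rot":[0,0,0]}]
end [0.4281 0.1102 0.018 ] [180.     0.   176.15]
```

>>> {"op": "servo_tool", "data": {
  "deltas": [
    {"claw":1,"slide":[0,0,-21],"rot":[0,0,0]},
    {"claw":1,"slide":[0,0,-21],"rot":[0,0,0]},
    {"claw":1,"slide":[0,0,-21],"rot":[0,0,0]},
    {"claw":1,"slide":[0,0,-21],"rot":[0,0,0]},
    {"claw":1,"slide":[29,-19,0],"rot":[0,0,1.3]},
    {"claw":1,"slide":[28,-19,0],"rot":[0,0,1.3]},
    {"claw":1,"slide":[28,-20,0],"rot":[0,0,1.2]},
    {"claw":1,"slide":[28,-20,0],"rot":[0,0,1.3]}
  ]
}}

```text
clock: 9.0
tool_pos: [0.5336, 0.1956, 0.1303]
orientation: [3.141, 0.0, -3.123]
ft_force: [0.6, -0.9, 0.0]
opening: 0.092
gripper_force: 0.0
```

>>> {"op": "servo_tool", "data": {
  "deltas": [
    {"claw":1,"slide":[27,-21,0],"rot":[0,0,1.2]},
    {"claw":1,"slide":[27,-22,0],"rot":[0,0,1.3]},
    {"claw":1,"slide":[26,-22,0],"rot":[0,0,1.2]},
    {"claw":1,"slide":[25.3,-22.5,0],"rot":[0,0,1.3]},
    {"claw":1,"slide":[0,0,28],"rot":[0,0,0]},
    {"claw":1,"slide":[0,0,28],"rot":[0,0,0]},
    {"claw":1,"slide":[0,0,28],"rot":[0,0,0]},
    {"claw":1,"slide":[0,0,28],"rot":[0,0,0]}
  ]
}}

```text
clock: 9.8
tool_pos: [0.4286, 0.1105, 0.0176]
orientation: [3.141, 0.001, 3.074]
ft_force: [0.4, -0.7, -0.6]
opening: 0.0916
gripper_force: 0.0
```

```bash
cat >> h.py <<'E'
def cams(tag):
    e=np.load("cam.npy"); o=[]
    for n,k in (("top",0),("side",6)):
        v=load(n,tag); dR=cv2.Rodrigues(e[k:k+3].copy())[0]; v["R"]=dR@v["R"]; v["t"]=dR@v["t"]+e[k+3:k+6]; o.append(v)
    return o
E
python3 - <<'E'
from plan import *
from h import *
p,R,s=state(); print(p,np.degrees(s["orientation"]).round(2),s["ft_force"])
snap("2"); T,S=cams("2")
for nm,v in(("T",T),("S",S)):
    P=cloud(v); q=P[(np.hypot(P[...,0]-.6413,P[...,1]-.2828)<.03)&(P[...,2]>.05)]; q0=cloud(T if nm=="T" else S)
    print(nm,"lid top z",np.median(q[:,2]).round(4))
cv2.imwrite("pics/p2.png",np.vstack([cv2.resize(S["im"][130:240,250:400],(600,293),interpolation=2),cv2.resize(T["im"][120:240,150:396],(600,293),interpolation=2)])[:,:,::-1])
E
```

```text
[0.42857069 0.11052393 0.01761323] [1.7996e+02 8.0000e-02 1.7612e+02] [ 0.43342182 -0.65867947 -0.58158143]
T lid top z 0.0846
S lid top z 0.0841
```

View pics/p2.png

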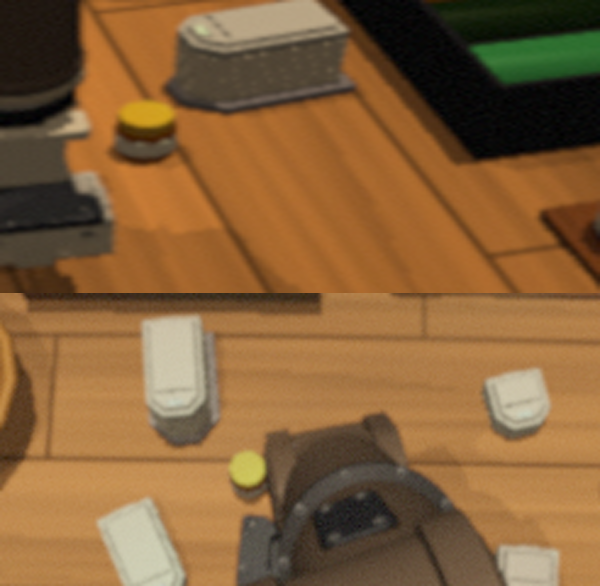

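Long_deep is seated: its lid measures 84–85 mm in both views, it is level at crop (175,375), and the base rim shows evenly. Gripping long_middle.

>>> {"op": "servo_tool", "data": {
  "deltas": [
    {"claw":0.8,"slide":[0,0,0],"rot":[0,0,0]},
    {"claw":0.74,"slide":[0,0,0],"rot":[0,0,0]},
    {"claw":0.7,"slide":[0,0,0],"rot":[0,0,0]},
    {"claw":0.67,"slide":[0,0,0],"rot":[0,0,0]},
    {"claw":0.64,"slide":[0,0,0],"rot":[0,0,0]},
    {"claw":0.5,"slide":[0,0,0],"rot":[0,0,0]},
    {"claw":0.3,"slide":[0,0,0],"rot":[0,0,0]},
    {"claw":0.3,"slide":[0,0,0],"rot":[0,0,0]}
  ]
}}

```text
clock: 10.7
tool_pos: [0.4286, 0.1105, 0.019]
orientation: [3.141, 0.001, 3.074]
ft_force: [-1.4, -0.1, 9.2]
opening: 0.0617
gripper_force: 30.0
```

```bash
python3 - <<'E'
from plan import *
go([(.4281,.1102,.15,-3.8,4,.3),(.6413,.2828,.15,6.25,9,.3),(.6413,.2828,.105,6.25,3,.3)],start=(.4281,.1102,.018,-3.8))
E
```

```text
[{"claw":0.3,"slide":[0,0,-33],"rot":[0,0,0]},{"claw":0.3,"slide":[0,0,-33],"rot":[0,0,0]},{"claw":0.3,"slide":[0,0,-33],"rot":[0,0,0]},{"claw":0.3,"slide":[0,0,-33],"rot":[0,0,0]},{"claw":0.3,"slide":[-22,21,0],"rot":[0,0,-1.1]},{"claw":0.3,"slide":[-23,20,0],"rot":[0,0,-1.1]},{"claw":0.3,"slide":[-23,20,0],"rot":[0,0,-1.1]},{"claw":0.3,"slide":[-24,19,0],"rot":[0,0,-1.1]}]
[{"claw":0.3,"slide":[-24,19,0],"rot":[0,0,-1.1]},{"claw":0.3,"slide":[-24,18,0],"rot":[0,0,-1.1]},{"claw":0.3,"slide":[-25,18,0],"rot":[0,0,-1.2]},{"claw":0.3,"slide":[-25,18,0],"rot":[0,0,-1.1]},{"claw":0.3,"slide":[-24.8,17.1,0],"rot":[0,0,-1.2]},{"claw":0.3,"slide":[0,0,15],"rot":[0,0,0]},{"claw":0.3,"slide":[0,0,15],"rot":[0,0,0]},{"claw":0.3,"slide":[0,0,15],"rot":[0,0,0]}]
end [0.6413 0.2828 0.105 ] [-180.     0.  -173.7]
```

>>> {"op": "servo_tool", "data": {
  "deltas": [
    {"claw":0.3,"slide":[0,0,-33],"rot":[0,0,0]},
    {"claw":0.3,"slide":[0,0,-33],"rot":[0,0,0]},
    {"claw":0.3,"slide":[0,0,-33],"rot":[0,0,0]},
    {"claw":0.3,"slide":[0,0,-33],"rot":[0,0,0]},
    {"claw":0.3,"slide":[-22,21,0],"rot":[0,0,-1.1]},
    {"claw":0.3,"slide":[-23,20,0],"rot":[0,0,-1.1]},
    {"claw":0.3,"slide":[-23,20,0],"rot":[0,0,-1.1]},
    {"claw":0.3,"slide":[-24,19,0],"rot":[0,0,-1.1]}
  ]
}}

```text
clock: 11.5
tool_pos: [0.5237, 0.1876, 0.1504]
orientation: [3.141, -0.0, -3.131]
ft_force: [0.6, -0.9, -2.0]
opening: 0.0618
gripper_force: 30.0
```

>>> {"op": "servo_tool", "data": {
  "deltas": [
    {"claw":0.3,"slide":[-24,19,0],"rot":[0,0,-1.1]},
    {"claw":0.3,"slide":[-24,18,0],"rot":[0,0,-1.1]},
    {"claw":0.3,"slide":[-25,18,0],"rot":[0,0,-1.2]},
    {"claw":0.3,"slide":[-25,18,0],"rot":[0,0,-1.1]},
    {"claw":0.3,"slide":[-24.8,17.1,0],"rot":[0,0,-1.2]},
    {"claw":0.3,"slide":[0,0,15],"rot":[0,0,0]},
    {"claw":0.3,"slide":[0,0,15],"rot":[0,0,0]},
    {"claw":0.3,"slide":[0,0,12],"rot":[0,0,0]}
  ]
}}

```text
clock: 12.3
tool_pos: [0.6401, 0.2815, 0.1062]
orientation: [-3.14, -0.003, -3.034]
ft_force: [-0.2, 0.1, -1.7]
opening: 0.062
gripper_force: 30.0
```

>>> {"op": "servo_tool", "data": {
  "deltas": [
    {"claw":0.3,"slide":[0,0,0],"rot":[0,0,0]},
    {"claw":0.3,"slide":[0,0,2],"rot":[0,0,0]},
    {"claw":0.3,"slide":[0,0,2],"rot":[0,0,0]},
    {"claw":0.3,"slide":[0,0,1],"rot":[0,0,0]},
    {"claw":0.3,"slide":[0,0,1],"rot":[0,0,0]},
    {"claw":0.3,"slide":[0,0,1],"rot":[0,0,0]},
    {"claw":0.3,"slide":[0,0,1],"rot":[0,0,0]},
    {"claw":0.3,"slide":[0,0,0],"rot":[0,0,0]}
  ]
}}

```text
clock: 13.1
tool_pos: [0.6415, 0.2827, 0.1001]
orientation: [-3.142, -0.0, -3.033]
ft_force: [-0.6, -0.4, -1.8]
opening: 0.0623
gripper_force: 30.0
```

>>> {"op": "servo_tool", "data": {
  "deltas": [
    {"claw":0.3,"slide":[0,0,1],"rot":[0,0,0]},
    {"claw":0.3,"slide":[0,0,0.5],"rot":[0,0,0]},
    {"claw":0.3,"slide":[0,0,0],"rot":[0,0,0]},
    {"claw":0.7,"slide":[0,0,0],"rot":[0,0,0]},
    {"claw":0.8,"slide":[0,0,0],"rot":[0,0,0]},
    {"claw":0.95,"slide":[0,0,0],"rot":[0,0,0]},
    {"claw":0.95,"slide":[0,0,0],"rot":[0,0,0]},
    {"claw":0.95,"slide":[0,0,0],"rot":[0,0,0]}
  ]
}}

```text
clock: 13.9
tool_pos: [0.6416, 0.2827, 0.0987]
orientation: [3.142, 0.0, -3.033]
ft_force: [0.4, -0.2, 0.5]
opening: 0.0865
gripper_force: 0.0
```

```bash
python3 - <<'E'
from plan import *
go([(.6413,.2828,.16,6.25,4),(.4467,.3143,.1,25.3,8),(.4467,.3143,.009,25.3,4)],start=(.6413,.2828,.0985,6.25))
print("later")
go([(.4467,.3143,.2,25.3,5,.3),(.6413,.2828,.2,6.25,8,.3),(.6413,.2828,.149,6.25,3,.3)],start=(.4467,.3143,.009,25.3))
E
```

```text
[{"claw":1,"slide":[0,0,-15],"rot":[0,0,0]},{"claw":1,"slide":[0,0,-16],"rot":[0,0,0]},{"claw":1,"slide":[0,0,-15],"rot":[0,0,0]},{"claw":1,"slide":[0,0,-15.5],"rot":[0,0,0]},{"claw":1,"slide":[24,7,8],"rot":[0,0,-2.4]},{"claw":1,"slide":[23,7,7],"rot":[0,0,-2.4]},{"claw":1,"slide":[23,9,8],"rot":[0,0,-2.4]},{"claw":1,"slide":[23,9,7],"rot":[0,0,-2.4]}]
[{"claw":1,"slide":[22,10,8],"rot":[0,0,-2.4]},{"claw":1,"slide":[22,12,7],"rot":[0,0,-2.4]},{"claw":1,"slide":[22,12,7],"rot":[0,0,-2.3]},{"claw":1,"slide":[20.5,13.3,8],"rot":[0,0,-2.4]},{"claw":1,"slide":[0,0,23],"rot":[0,0,0]},{"claw":1,"slide":[0,0,23],"rot":[0,0,0]},{"claw":1,"slide":[0,0,22],"rot":[0,0,0]},{"claw":1,"slide":[0,0,23],"rot":[0,0,0]}]
end [0.4467 0.3143 0.009 ] [ 180.      0.   -154.65]
later
[{"claw":0.3,"slide":[0,0,-38],"rot":[0,0,0]},{"claw":0.3,"slide":[0,0,-38],"rot":[0,0,0]},{"claw":0.3,"slide":[0,0,-38],"rot":[0,0,0]},{"claw":0.3,"slide":[0,0,-39],"rot":[0,0,0]},{"claw":0.3,"slide":[0,0,-38],"rot":[0,0,0]},{"claw":0.3,"slide":[-20,-14,0],"rot":[0,0,2.4]},{"claw":0.3,"slide":[-21,-13,0],"rot":[0,0,2.4]},{"claw":0.3,"slide":[-21,-12,0],"rot":[0,0,2.4]}]
[{"claw":0.3,"slide":[-22,-11,0],"rot":[0,0,2.4]},{"claw":0.3,"slide":[-22,-10,0],"rot":[0,0,2.4]},{"claw":0.3,"slide":[-23,-10,0],"rot":[0,0,2.4]},{"claw":0.3,"slide":[-23,-9,0],"rot":[0,0,2.3]},{"claw":0.3,"slide":[-24.3,-7.2,0],"rot":[0,0,2.4]},{"claw":0.3,"slide":[0,0,17],"rot":[0,0,0]},{"claw":0.3,"slide":[0,0,17],"rot":[0,0,0]},{"claw":0.3,"slide":[0,0,17],"rot":[0,0,0]}]
end [0.6413 0.2828 0.149 ] [ 180.     0.  -173.8]
```

>>> {"op": "servo_tool", "data": {
  "deltas": [
    {"claw":1,"slide":[0,0,-15],"rot":[0,0,0]},
    {"claw":1,"slide":[0,0,-16],"rot":[0,0,0]},
    {"claw":1,"slide":[0,0,-15],"rot":[0,0,0]},
    {"claw":1,"slide":[0,0,-15.5],"rot":[0,0,0]},
    {"claw":1,"slide":[24,7,8],"rot":[0,0,-2.4]},
    {"claw":1,"slide":[23,7,7],"rot":[0,0,-2.4]},
    {"claw":1,"slide":[23,9,8],"rot":[0,0,-2.4]},
    {"claw":1,"slide":[23,9,7],"rot":[0,0,-2.4]}
  ]
}}

```text
clock: 14.7
tool_pos: [0.5438, 0.2988, 0.1313]
orientation: [3.141, 0.001, -2.864]
ft_force: [0.6, -0.7, -0.5]
opening: 0.092
gripper_force: 0.0
```

>>> {"op": "servo_tool", "data": {
  "deltas": [
    {"claw":1,"slide":[22,10,8],"rot":[0,0,-2.4]},
    {"claw":1,"slide":[22,12,7],"rot":[0,0,-2.4]},
    {"claw":1,"slide":[22,12,7],"rot":[0,0,-2.3]},
    {"claw":1,"slide":[20.5,13.3,8],"rot":[0,0,-2.4]},
    {"claw":1,"slide":[0,0,23],"rot":[0,0,0]},
    {"claw":1,"slide":[0,0,23],"rot":[0,0,0]},
    {"claw":1,"slide":[0,0,22],"rot":[0,0,0]},
    {"claw":1,"slide":[0,0,23],"rot":[0,0,0]}
  ]
}}

```text
clock: 15.5
tool_pos: [0.4479, 0.315, 0.0098]
orientation: [3.141, 0.002, -2.7]
ft_force: [0.9, 1.1, -0.7]
opening: 0.0914
gripper_force: 0.0
```

```bash
python3 - <<'E'
from plan import *
from h import *
p,R,s=state(); print(p,np.degrees(s["orientation"]).round(2),s["ft_force"])
snap("3"); T,S=cams("3")
for nm,v in(("T",T),("S",S)):
    P=cloud(v); q=P[(np.hypot(P[...,0]-.6413,P[...,1]-.2828)<.025)&(P[...,2]>.1)]
    print(nm,"lid top z",np.median(q[:,2]).round(4))
cv2.imwrite("pics/p3.png",cv2.resize(S["im"][110:240,220:400],(800,578),interpolation=2)[:,:,::-1])
E
```

```text
[0.44785088 0.31502017 0.00978921] [ 1.7997e+02  1.3000e-01 -1.5467e+02] [ 0.86824415  1.05138263 -0.68803245]
T lid top z 0.1351
S lid top z 0.1347
```

View pics/p3.png

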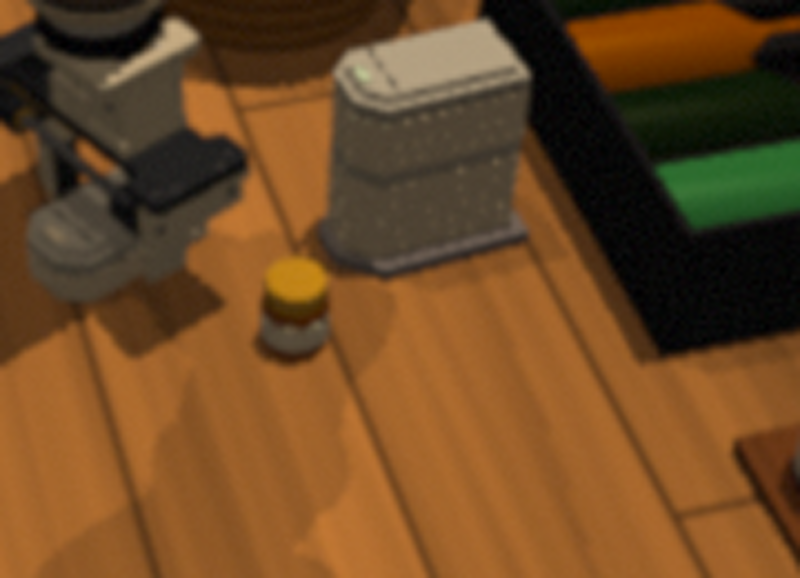

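Long_middle is flush on the deep box at crop (430,100), with its lid at 135 mm as expected. The gripper straddles long_shallow at (100,230). Gripping it and carrying.

>>> {"op": "servo_tool", "data": {
  "deltas": [
    {"claw":0.8,"slide":[0,0,0],"rot":[0,0,0]},
    {"claw":0.74,"slide":[0,0,0],"rot":[0,0,0]},
    {"claw":0.7,"slide":[0,0,0],"rot":[0,0,0]},
    {"claw":0.67,"slide":[0,0,0],"rot":[0,0,0]},
    {"claw":0.64,"slide":[0,0,0],"rot":[0,0,0]},
    {"claw":0.5,"slide":[0,0,0],"rot":[0,0,0]},
    {"claw":0.3,"slide":[0,0,0],"rot":[0,0,0]},
    {"claw":0.3,"slide":[0,0,0],"rot":[0,0,0]}
  ]
}}

```text
clock: 16.4
tool_pos: [0.4474, 0.3145, 0.01]
orientation: [3.141, 0.001, -2.7]
ft_force: [-1.1, -1.0, 7.0]
opening: 0.0614
gripper_force: 30.0
```

>>> {"op": "servo_tool", "data": {
  "deltas": [
    {"claw":0.3,"slide":[0,0,-38],"rot":[0,0,0]},
    {"claw":0.3,"slide":[0,0,-38],"rot":[0,0,0]},
    {"claw":0.3,"slide":[0,0,-38],"rot":[0,0,0]},
    {"claw":0.3,"slide":[0,0,-39],"rot":[0,0,0]},
    {"claw":0.3,"slide":[0,0,-38],"rot":[0,0,0]},
    {"claw":0.3,"slide":[-20,-14,0],"rot":[0,0,2.4]},
    {"claw":0.3,"slide":[-21,-13,0],"rot":[0,0,2.4]},
    {"claw":0.3,"slide":[-21,-12,0],"rot":[0,0,2.4]}
  ]
}}

```text
clock: 17.2
tool_pos: [0.5199, 0.3024, 0.2008]
orientation: [3.141, 0.001, -2.826]
ft_force: [0.2, 0.1, -2.0]
opening: 0.0617
gripper_force: 30.0
```

>>> {"op": "servo_tool", "data": {
  "deltas": [
    {"claw":0.3,"slide":[-22,-11,0],"rot":[0,0,2.4]},
    {"claw":0.3,"slide":[-22,-10,0],"rot":[0,0,2.4]},
    {"claw":0.3,"slide":[-23,-10,0],"rot":[0,0,2.4]},
    {"claw":0.3,"slide":[-23,-9,0],"rot":[0,0,2.3]},
    {"claw":0.3,"slide":[-24.3,-7.2,0],"rot":[0,0,2.4]},
    {"claw":0.3,"slide":[0,0,17],"rot":[0,0,0]},
    {"claw":0.3,"slide":[0,0,17],"rot":[0,0,0]},
    {"claw":0.3,"slide":[0,0,17],"rot":[0,0,0]}
  ]
}}

```text
clock: 18.0
tool_pos: [0.6414, 0.2826, 0.1483]
orientation: [-3.141, -0.001, -3.033]
ft_force: [0.2, -0.2, -1.5]
opening: 0.0615
gripper_force: 30.0
```

>>> {"op": "servo_tool", "data": {
  "deltas": [
    {"claw":0.3,"slide":[0,0,2],"rot":[0,0,0]},
    {"claw":0.3,"slide":[0,0,2],"rot":[0,0,0]},
    {"claw":0.3,"slide":[0,0,1],"rot":[0,0,0]},
    {"claw":0.3,"slide":[0,0,1],"rot":[0,0,0]},
    {"claw":0.3,"slide":[0,0,1],"rot":[0,0,0]},
    {"claw":0.3,"slide":[0,0,1],"rot":[0,0,0]},
    {"claw":0.3,"slide":[0,0,0],"rot":[0,0,0]},
    {"claw":0.3,"slide":[0,0,0],"rot":[0,0,0]}
  ]
}}

```text
clock: 18.8
tool_pos: [0.6416, 0.2828, 0.1413]
orientation: [3.142, 0.0, -3.033]
ft_force: [-0.3, 0.6, -0.6]
opening: 0.0621
gripper_force: 30.0
```

```bash
python3 - <<'E'
from plan import *
# short boxes gripped along box x: tool yaw = box yaw+90 -> pass yaw-90
yd=-4.4-90; ys=13.8-90; yb=-2.9-90
go([(.6413,.2828,.19,6.25,3),(.4227,-.0897,.14,yd,19),(.4227,-.0897,.026,yd,8)],start=(.6413,.2828,.140,6.25))
E
```

```text
[{"claw":1,"slide":[0,0,-17],"rot":[0,0,0]},{"claw":1,"slide":[0,0,-16],"rot":[0,0,0]},{"claw":1,"slide":[0,0,-17],"rot":[0,0,0]},{"claw":1,"slide":[14,-18,3],"rot":[0,0,5.3]},{"claw":1,"slide":[12,-19,3],"rot":[0,0,5.3]},{"claw":1,"slide":[10,-20,3],"rot":[0,0,5.3]},{"claw":1,"slide":[8,-21,3],"rot":[0,0,5.3]},{"claw":1,"slide":[6,-22,3],"rot":[0,0,5.3]}]
[{"claw":1,"slide":[4,-22,3],"rot":[0,0,5.3]},{"claw":1,"slide":[2,-23,2],"rot":[0,0,5.3]},{"claw":1,"slide":[0,-23,3],"rot":[0,0,5.3]},{"claw":1,"slide":[-2,-23,2],"rot":[0,0,5.3]},{"claw":1,"slide":[-5,-22,2],"rot":[0,0,5.3]},{"claw":1,"slide":[-7,-22,3],"rot":[0,0,5.3]},{"claw":1,"slide":[-8,-21,3],"rot":[0,0,5.3]},{"claw":1,"slide":[-10,-20,2],"rot":[0,0,5.3]}]
[{"claw":1,"slide":[-12,-19,2],"rot":[0,0,5.3]},{"claw":1,"slide":[-14,-18,3],"rot":[0,0,5.3]},{"claw":1,"slide":[-16,-17,2],"rot":[0,0,5.3]},{"claw":1,"slide":[-17,-15,3],"rot":[0,0,5.3]},{"claw":1,"slide":[-18,-13,3],"rot":[0,0,5.3]},{"claw":1,"slide":[-20.1,-12.1,2],"rot":[0,0,5.2]},{"claw":1,"slide":[0,0,14],"rot":[0,0,0]},{"claw":1,"slide":[0,0,14],"rot":[0,0,0]}]
[{"claw":1,"slide":[0,0,14],"rot":[0,0,0]},{"claw":1,"slide":[0,0,14],"rot":[0,0,0]},{"claw":1,"slide":[0,0,15],"rot":[0,0,0]},{"claw":1,"slide":[0,0,14],"rot":[0,0,0]},{"claw":1,"slide":[0,0,15],"rot":[0,0,0]},{"claw":1,"slide":[0,0,14],"rot":[0,0,0]},{"claw":1,"slide":[0,0,0],"rot":[0,0,0]},{"claw":1,"slide":[0,0,0],"rot":[0,0,0]}]
end [ 0.4227 -0.0897  0.026 ] [180.     0.    85.65]
```

>>> {"op": "servo_tool", "data": {
  "deltas": [
    {"claw":0.3,"slide":[0,0,1],"rot":[0,0,0]},
    {"claw":0.3,"slide":[0,0,1],"rot":[0,0,0]},
    {"claw":0.3,"slide":[0,0,0],"rot":[0,0,0]},
    {"claw":0.7,"slide":[0,0,0],"rot":[0,0,0]},
    {"claw":0.8,"slide":[0,0,0],"rot":[0,0,0]},
    {"claw":0.95,"slide":[0,0,0],"rot":[0,0,0]},
    {"claw":0.95,"slide":[0,0,0],"rot":[0,0,0]},
    {"claw":0.95,"slide":[0,0,0],"rot":[0,0,0]}
  ]
}}

```text
clock: 19.6
tool_pos: [0.6416, 0.2829, 0.1392]
orientation: [3.142, -0.0, -3.033]
ft_force: [-0.1, 0.1, 0.2]
opening: 0.0865
gripper_force: 0.0
```

>>> {"op": "servo_tool", "data": {
  "deltas": [
    {"claw":1,"slide":[0,0,-17],"rot":[0,0,0]},
    {"claw":1,"slide":[0,0,-17],"rot":[0,0,0]},
    {"claw":1,"slide":[0,0,-17],"rot":[0,0,0]},
    {"claw":1,"slide":[14,-18,3],"rot":[0,0,5.3]},
    {"claw":1,"slide":[12,-19,3],"rot":[0,0,5.3]},
    {"claw":1,"slide":[10,-20,3],"rot":[0,0,5.3]},
    {"claw":1,"slide":[8,-21,3],"rot":[0,0,5.3]},
    {"claw":1,"slide":[6,-22,3],"rot":[0,0,5.3]}
  ]
}}

```text
clock: 20.4
tool_pos: [0.5831, 0.1853, 0.1752]
orientation: [3.141, 0.0, 2.784]
ft_force: [-0.3, 0.0, 0.6]
opening: 0.092
gripper_force: 0.0
```

>>> {"op": "servo_tool", "data": {
  "deltas": [
    {"claw":1,"slide":[4,-22,3],"rot":[0,0,5.3]},
    {"claw":1,"slide":[2,-23,2],"rot":[0,0,5.3]},
    {"claw":1,"slide":[0,-23,3],"rot":[0,0,5.3]},
    {"claw":1,"slide":[-2,-23,2],"rot":[0,0,5.3]},
    {"claw":1,"slide":[-5,-22,2],"rot":[0,0,5.3]},
    {"claw":1,"slide":[-7,-22,3],"rot":[0,0,5.3]},
    {"claw":1,"slide":[-8,-21,3],"rot":[0,0,5.3]},
    {"claw":1,"slide":[-10,-20,2],"rot":[0,0,5.3]}
  ]
}}

```text
clock: 21.2
tool_pos: [0.491, 0.0283, 0.1552]
orientation: [3.141, -0.0, 2.044]
ft_force: [-0.3, -0.1, 0.1]
opening: 0.0913
gripper_force: 0.0
```

>>> {"op": "servo_tool", "data": {
  "deltas": [
    {"claw":1,"slide":[-12,-19,2],"rot":[0,0,5.3]},
    {"claw":1,"slide":[-14,-18,3],"rot":[0,0,5.3]},
    {"claw":1,"slide":[-16,-17,2],"rot":[0,0,5.3]},
    {"claw":1,"slide":[-17,-15,3],"rot":[0,0,5.3]},
    {"claw":1,"slide":[-18,-13,3],"rot":[0,0,5.3]},
    {"claw":1,"slide":[-20.1,-12.1,2],"rot":[0,0,5.2]},
    {"claw":1,"slide":[0,0,14],"rot":[0,0,0]},
    {"claw":1,"slide":[0,0,14],"rot":[0,0,0]}
  ]
}}

```text
clock: 22.0
tool_pos: [0.4231, -0.0901, 0.1123]
orientation: [3.14, -0.0, 1.493]
ft_force: [-0.2, 0.5, 0.6]
opening: 0.0916
gripper_force: 0.0
```

```bash
python3 - <<'E'
from plan import *
from h import *
p,R,s=state(); print(p,np.degrees(s["orientation"]).round(2),s["ft_force"])
snap("4"); T,S=cams("4")
for nm,v in(("T",T),("S",S)):
    P=cloud(v); q=P[(np.hypot(P[...,0]-.6413,P[...,1]-.2828)<.025)&(P[...,2]>.12)]
    print(nm,"lid top z",np.median(q[:,2]).round(4))
cv2.imwrite("pics/p4.png",np.vstack([cv2.resize(S["im"][110:300,220:400],(560,590),interpolation=2)])[:,:,::-1])
E
```

```text
[ 0.42311112 -0.09007112  0.11232724] [ 1.799e+02 -3.000e-02  8.554e+01] [-0.18870018  0.47432908  0.57627949]
T lid top z 0.167
S lid top z 0.1669
```

View pics/p4.png

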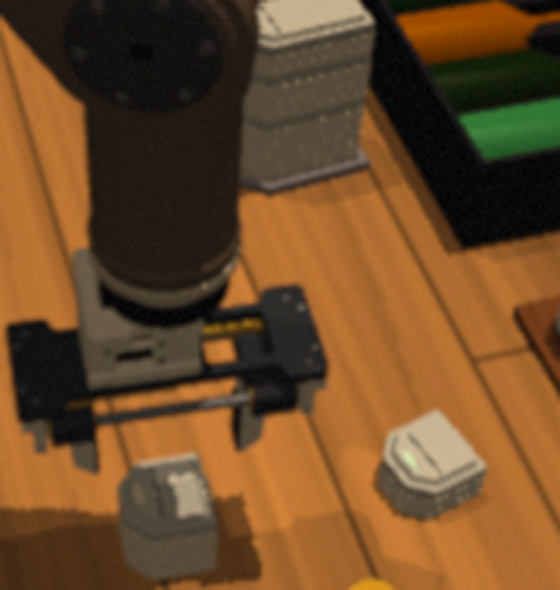

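The long stack is complete, with its lid at 167 mm. The gripper is centred over short_deep at crop (165,510). Next I'll grip it along its x axis.

>>> {"op": "servo_tool", "data": {
  "deltas": [
    {"claw":1,"slide":[0,0,17],"rot":[0,0,0]},
    {"claw":1,"slide":[0,0,17],"rot":[0,0,0]},
    {"claw":1,"slide":[0,0,17],"rot":[0,0,0]},
    {"claw":1,"slide":[0,0,17],"rot":[0,0,0]},
    {"claw":1,"slide":[0,0,18],"rot":[0,0,0]},
    {"claw":1,"slide":[0,0,0],"rot":[0,0,0]},
    {"claw":0.8,"slide":[0,0,0],"rot":[0,0,0]},
    {"claw":0.73,"slide":[0,0,0],"rot":[0,0,0]}
  ]
}}

```text
clock: 22.9
tool_pos: [0.4236, -0.0896, 0.0272]
orientation: [3.14, -0.0, 1.495]
ft_force: [-0.6, -0.2, 0.3]
opening: 0.0802
gripper_force: 0.0
```

>>> {"op": "servo_tool", "data": {
  "deltas": [
    {"claw":0.7,"slide":[0,0,0],"rot":[0,0,0]},
    {"claw":0.68,"slide":[0,0,0],"rot":[0,0,0]},
    {"claw":0.66,"slide":[0,0,0],"rot":[0,0,0]},
    {"claw":0.6,"slide":[0,0,0],"rot":[0,0,0]},
    {"claw":0.5,"slide":[0,0,0],"rot":[0,0,0]},
    {"claw":0.3,"slide":[0,0,0],"rot":[0,0,0]},
    {"claw":0.3,"slide":[0,0,0],"rot":[0,0,0]},
    {"claw":0.3,"slide":[0,0,0],"rot":[0,0,0]}
  ]
}}

```text
clock: 23.7
tool_pos: [0.4229, -0.0893, 0.0266]
orientation: [3.141, -0.001, 1.495]
ft_force: [-1.6, 0.6, 8.1]
opening: 0.0616
gripper_force: 30.0
```

```bash
python3 - <<'E'
from plan import *
yd=-4.4-90; ys=13.8-90; yb=-2.9-90
go([(.4227,-.0897,.15,yd,4,.3),(.6102,-.2938,.15,yb,9,.3),(.6102,-.2938,.06,yb,3,.3)],start=(.4227,-.0897,.026,yd))
print("to shallow")
go([(.6102,-.2938,.12,yb,4),(.6239,-.0898,.1,ys,8),(.6239,-.0898,.012,ys,4)],start=(.6102,-.2938,.036,yb))
print("shallow to base")
go([(.6239,-.0898,.15,ys,4,.3),(.6102,-.2938,.15,yb,8,.3),(.6102,-.2938,.092,yb,4,.3)],start=(.6239,-.0898,.012,ys))
E
```

```text
[{"claw":0.3,"slide":[0,0,-31],"rot":[0,0,0]},{"claw":0.3,"slide":[0,0,-31],"rot":[0,0,0]},{"claw":0.3,"slide":[0,0,-31],"rot":[0,0,0]},{"claw":0.3,"slide":[0,0,-31],"rot":[0,0,0]},{"claw":0.3,"slide":[-21,23,0],"rot":[0,0,-0.2]},{"claw":0.3,"slide":[-21,22,0],"rot":[0,0,-0.2]},{"claw":0.3,"slide":[-21,22,0],"rot":[0,0,-0.2]},{"claw":0.3,"slide":[-21,22,0],"rot":[0,0,-0.2]}]
[{"claw":0.3,"slide":[-21,22,0],"rot":[0,0,-0.1]},{"claw":0.3,"slide":[-22,22,0],"rot":[0,0,-0.2]},{"claw":0.3,"slide":[-22,22,0],"rot":[0,0,-0.1]},{"claw":0.3,"slide":[-21,23,0],"rot":[0,0,-0.2]},{"claw":0.3,"slide":[-21.7,22.2,0],"rot":[0,0,-0.1]},{"claw":0.3,"slide":[0,0,30],"rot":[0,0,0]},{"claw":0.3,"slide":[0,0,30],"rot":[0,0,0]},{"claw":0.3,"slide":[0,0,30],"rot":[0,0,0]}]
end [ 0.6102 -0.2938  0.06  ] [180.    0.   87.1]
to shallow
[{"claw":1,"slide":[0,0,-21],"rot":[0,0,0]},{"claw":1,"slide":[0,0,-21],"rot":[0,0,0]},{"claw":1,"slide":[0,0,-21],"rot":[0,0,0]},{"claw":1,"slide":[0,0,-21],"rot":[0,0,0]},{"claw":1,"slide":[26,0,3],"rot":[0,0,-2.1]},{"claw":1,"slide":[25,1,2],"rot":[0,0,-2.1]},{"claw":1,"slid
[... 589 characters left out ...]
aw":0.3,"slide":[0,0,-34],"rot":[0,0,0]},{"claw":0.3,"slide":[0,0,-35],"rot":[0,0,0]},{"claw":0.3,"slide":[-24,-8,0],"rot":[0,0,2.1]},{"claw":0.3,"slide":[-25,-7,0],"rot":[0,0,2.1]},{"claw":0.3,"slide":[-25,-6,0],"rot":[0,0,2.1]},{"claw":0.3,"slide":[-25,-5,0],"rot":[0,0,2.1]}]
[{"claw":0.3,"slide":[-25,-4,0],"rot":[0,0,2.1]},{"claw":0.3,"slide":[-25,-3,0],"rot":[0,0,2.1]},{"claw":0.3,"slide":[-26,-2,0],"rot":[0,0,2]},{"claw":0.3,"slide":[-25.4,-1.4,0],"rot":[0,0,2.1]},{"claw":0.3,"slide":[0,0,15],"rot":[0,0,0]},{"claw":0.3,"slide":[0,0,14],"rot":[0,0,0]},{"claw":0.3,"slide":[0,0,15],"rot":[0,0,0]},{"claw":0.3,"slide":[0,0,14],"rot":[0,0,0]}]
end [ 0.6102 -0.2938  0.092 ] [180.    0.   87.1]
```

>>> {"op": "servo_tool", "data": {
  "deltas": [
    {"claw":0.3,"slide":[0,0,-31],"rot":[0,0,0]},
    {"claw":0.3,"slide":[0,0,-31],"rot":[0,0,0]},
    {"claw":0.3,"slide":[0,0,-31],"rot":[0,0,0]},
    {"claw":0.3,"slide":[0,0,-31],"rot":[0,0,0]},
    {"claw":0.3,"slide":[-21,23,0],"rot":[0,0,-0.2]},
    {"claw":0.3,"slide":[-21,22,0],"rot":[0,0,-0.2]},
    {"claw":0.3,"slide":[-21,22,0],"rot":[0,0,-0.2]},
    {"claw":0.3,"slide":[-21,22,0],"rot":[0,0,-0.2]}
  ]
}}

```text
clock: 24.5
tool_pos: [0.5063, -0.1802, 0.1501]
orientation: [-3.141, -0.0, 1.509]
ft_force: [0.7, -0.6, -1.8]
opening: 0.0617
gripper_force: 30.0
```

>>> {"op": "servo_tool", "data": {
  "deltas": [
    {"claw":0.3,"slide":[-21,22,0],"rot":[0,0,-0.1]},
    {"claw":0.3,"slide":[-22,22,0],"rot":[0,0,-0.2]},
    {"claw":0.3,"slide":[-22,22,0],"rot":[0,0,-0.1]},
    {"claw":0.3,"slide":[-21,23,0],"rot":[0,0,-0.2]},
    {"claw":0.3,"slide":[-21.7,22.2,0],"rot":[0,0,-0.1]},
    {"claw":0.3,"slide":[0,0,30],"rot":[0,0,0]},
    {"claw":0.3,"slide":[0,0,30],"rot":[0,0,0]},
    {"claw":0.3,"slide":[0,0,30],"rot":[0,0,0]}
  ]
}}

```text
clock: 25.3
tool_pos: [0.6102, -0.2935, 0.0587]
orientation: [-3.141, -0.0, 1.52]
ft_force: [0.6, 0.3, -1.3]
opening: 0.0619
gripper_force: 30.0
```

>>> {"op": "servo_tool", "data": {
  "deltas": [
    {"claw":0.3,"slide":[0,0,10],"rot":[0,0,0]},
    {"claw":0.3,"slide":[0,0,6],"rot":[0,0,0]},
    {"claw":0.3,"slide":[0,0,2],"rot":[0,0,0]},
    {"claw":0.3,"slide":[0,0,1],"rot":[0,0,0]},
    {"claw":0.3,"slide":[0,0,1],"rot":[0,0,0]},
    {"claw":0.3,"slide":[0,0,1],"rot":[0,0,0]},
    {"claw":0.3,"slide":[0,0,1],"rot":[0,0,0]},
    {"claw":0.3,"slide":[0,0,0],"rot":[0,0,0]}
  ]
}}

```text
clock: 26.1
tool_pos: [0.6105, -0.2935, 0.0383]
orientation: [3.141, -0.0, 1.521]
ft_force: [-0.9, 0.4, -1.7]
opening: 0.0623
gripper_force: 30.0
```

>>> {"op": "servo_tool", "data": {
  "deltas": [
    {"claw":0.3,"slide":[0,0,1],"rot":[0,0,0]},
    {"claw":0.3,"slide":[0,0,1],"rot":[0,0,0]},
    {"claw":0.3,"slide":[0,0,0],"rot":[0,0,0]},
    {"claw":0.7,"slide":[0,0,0],"rot":[0,0,0]},
    {"claw":0.8,"slide":[0,0,0],"rot":[0,0,0]},
    {"claw":0.95,"slide":[0,0,0],"rot":[0,0,0]},
    {"claw":0.95,"slide":[0,0,0],"rot":[0,0,0]},
    {"claw":0.95,"slide":[0,0,0],"rot":[0,0,0]}
  ]
}}

```text
clock: 26.9
tool_pos: [0.6105, -0.2935, 0.0362]
orientation: [-3.142, 0.0, 1.521]
ft_force: [0.1, -0.5, 0.0]
opening: 0.0865
gripper_force: 0.0
```

>>> {"op": "servo_tool", "data": {
  "deltas": [
    {"claw":1,"slide":[0,0,-21],"rot":[0,0,0]},
    {"claw":1,"slide":[0,0,-21],"rot":[0,0,0]},
    {"claw":1,"slide":[0,0,-21],"rot":[0,0,0]},
    {"claw":1,"slide":[0,0,-21],"rot":[0,0,0]},
    {"claw":1,"slide":[26,0,3],"rot":[0,0,-2.1]},
    {"claw":1,"slide":[25,1,2],"rot":[0,0,-2.1]},
    {"claw":1,"slide":[25,2,3],"rot":[0,0,-2.1]},
    {"claw":1,"slide":[25,3,2],"rot":[0,0,-2.1]}
  ]
}}

```text
clock: 27.7
tool_pos: [0.616, -0.1914, 0.1101]
orientation: [3.142, -0.0, 1.669]
ft_force: [0.7, 0.0, -0.4]
opening: 0.0915
gripper_force: 0.0
```

>>> {"op": "servo_tool", "data": {
  "deltas": [
    {"claw":1,"slide":[25,4,2],"rot":[0,0,-2.1]},
    {"claw":1,"slide":[25,6,3],"rot":[0,0,-2.1]},
    {"claw":1,"slide":[25,6,2],"rot":[0,0,-2.1]},
    {"claw":1,"slide":[25.4,7.5,3],"rot":[0,0,-2]},
    {"claw":1,"slide":[0,0,22],"rot":[0,0,0]},
    {"claw":1,"slide":[0,0,22],"rot":[0,0,0]},
    {"claw":1,"slide":[0,0,22],"rot":[0,0,0]},
    {"claw":1,"slide":[0,0,22],"rot":[0,0,0]}
  ]
}}

```text
clock: 28.5
tool_pos: [0.6242, -0.0894, 0.0115]
orientation: [3.141, 0.0, 1.812]
ft_force: [0.3, 0.1, -0.2]
opening: 0.0919
gripper_force: 0.0
```

```bash
python3 - <<'E'
from plan import *
from h import *
p,R,s=state(); print(p,np.degrees(s["orientation"]).round(2),s["ft_force"])
snap("5"); T,S=cams("5")
for nm,v in(("T",T),("S",S)):
    P=cloud(v); q=P[(np.hypot(P[...,0]-.6102,P[...,1]+.2938)<.02)&(P[...,2]>.04)]
    print(nm,"lid top z",np.median(q[:,2]).round(4),len(q))
cv2.imwrite("pics/p5.png",np.vstack([cv2.resize(S["im"][230:390,280:440],(590,590),interpolation=2)])[:,:,::-1])
E
```

```text
[ 0.62418187 -0.08940203  0.01146498] [1.7998e+02 1.0000e-02 1.0383e+02] [ 0.33641057  0.05671144 -0.20618452]
T lid top z 0.0744 168
S lid top z 0.0745 303
```

View pics/p5.png

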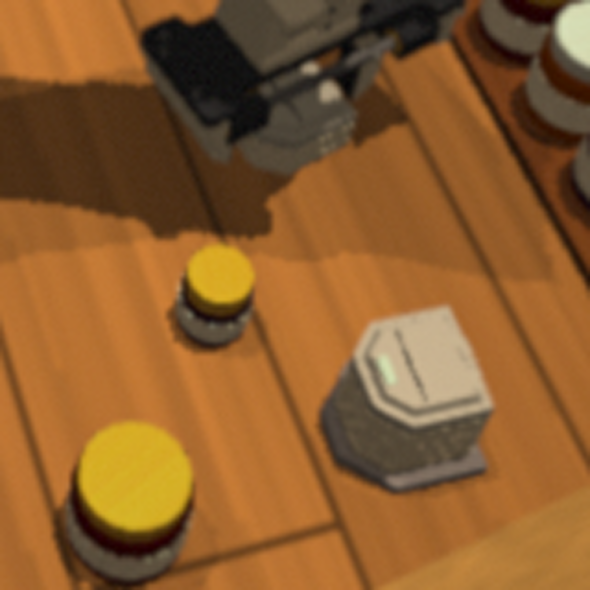

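Short_deep is seated at crop (410,400), lid at 74.5 mm. The gripper is around short_shallow at (300,110).

>>> {"op": "servo_tool", "data": {
  "deltas": [
    {"claw":0.8,"slide":[0,0,0],"rot":[0,0,0]},
    {"claw":0.74,"slide":[0,0,0],"rot":[0,0,0]},
    {"claw":0.7,"slide":[0,0,0],"rot":[0,0,0]},
    {"claw":0.67,"slide":[0,0,0],"rot":[0,0,0]},
    {"claw":0.64,"slide":[0,0,0],"rot":[0,0,0]},
    {"claw":0.5,"slide":[0,0,0],"rot":[0,0,0]},
    {"claw":0.3,"slide":[0,0,0],"rot":[0,0,0]},
    {"claw":0.3,"slide":[0,0,0],"rot":[0,0,0]}
  ]
}}

```text
clock: 29.4
tool_pos: [0.6244, -0.0896, 0.013]
orientation: [3.141, -0.0, 1.812]
ft_force: [-1.1, 0.7, 6.2]
opening: 0.0621
gripper_force: 30.0
```

>>> {"op": "servo_tool", "data": {
  "deltas": [
    {"claw":0.3,"slide":[0,0,-34],"rot":[0,0,0]},
    {"claw":0.3,"slide":[0,0,-35],"rot":[0,0,0]},
    {"claw":0.3,"slide":[0,0,-34],"rot":[0,0,0]},
    {"claw":0.3,"slide":[0,0,-35],"rot":[0,0,0]},
    {"claw":0.3,"slide":[-24,-8,0],"rot":[0,0,2.1]},
    {"claw":0.3,"slide":[-25,-7,0],"rot":[0,0,2.1]},
    {"claw":0.3,"slide":[-25,-6,0],"rot":[0,0,2.1]},
    {"claw":0.3,"slide":[-25,-5,0],"rot":[0,0,2.1]}
  ]
}}

```text
clock: 30.2
tool_pos: [0.6166, -0.1925, 0.1503]
orientation: [-3.142, -0.0, 1.664]
ft_force: [0.7, 0.2, -1.3]
opening: 0.0617
gripper_force: 30.0
```

>>> {"op": "servo_tool", "data": {
  "deltas": [
    {"claw":0.3,"slide":[-25,-4,0],"rot":[0,0,2.1]},
    {"claw":0.3,"slide":[-25,-3,0],"rot":[0,0,2.1]},
    {"claw":0.3,"slide":[-26,-2,0],"rot":[0,0,2]},
    {"claw":0.3,"slide":[-25.4,-1.4,0],"rot":[0,0,2.1]},
    {"claw":0.3,"slide":[0,0,15],"rot":[0,0,0]},
    {"claw":0.3,"slide":[0,0,14],"rot":[0,0,0]},
    {"claw":0.3,"slide":[0,0,15],"rot":[0,0,0]},
    {"claw":0.3,"slide":[0,0,14],"rot":[0,0,0]}
  ]
}}

```text
clock: 31.0
tool_pos: [0.6106, -0.2917, 0.0903]
orientation: [-3.14, -0.001, 1.523]
ft_force: [0.5, -0.7, -1.5]
opening: 0.0619
gripper_force: 30.0
```

>>> {"op": "servo_tool", "data": {
  "deltas": [
    {"claw":0.3,"slide":[0,0,2],"rot":[0,0,0]},
    {"claw":0.3,"slide":[0,0,2],"rot":[0,0,0]},
    {"claw":0.3,"slide":[0,0,1],"rot":[0,0,0]},
    {"claw":0.3,"slide":[0,0,1],"rot":[0,0,0]},
    {"claw":0.3,"slide":[0,0,1],"rot":[0,0,0]},
    {"claw":0.3,"slide":[0,0,1],"rot":[0,0,0]},
    {"claw":0.3,"slide":[0,0,0],"rot":[0,0,0]},
    {"claw":0.3,"slide":[0,0,0],"rot":[0,0,0]}
  ]
}}

```text
clock: 31.8
tool_pos: [0.6106, -0.2936, 0.0843]
orientation: [3.141, -0.0, 1.521]
ft_force: [-0.5, 0.3, -1.8]
opening: 0.0618
gripper_force: 30.0
```

Unloaded, and within 2 mm of seated. I'll lower the rest, release, and retreat straight up.

>>> {"op": "servo_tool", "data": {
  "deltas": [
    {"claw":0.3,"slide":[0,0,1],"rot":[0,0,0]},
    {"claw":0.3,"slide":[0,0,1],"rot":[0,0,0]},
    {"claw":0.3,"slide":[0,0,0],"rot":[0,0,0]},
    {"claw":0.7,"slide":[0,0,0],"rot":[0,0,0]},
    {"claw":0.8,"slide":[0,0,0],"rot":[0,0,0]},
    {"claw":0.95,"slide":[0,0,0],"rot":[0,0,0]},
    {"claw":0.95,"slide":[0,0,0],"rot":[0,0,0]},
    {"claw":0.95,"slide":[0,0,0],"rot":[0,0,0]}
  ]
}}

```text
clock: 32.6
tool_pos: [0.6105, -0.2935, 0.0821]
orientation: [-3.142, -0.0, 1.521]
ft_force: [-0.3, -1.1, 0.8]
opening: 0.0864
gripper_force: 0.0
```

>>> {"op": "servo_tool", "data": {
  "deltas": [
    {"claw":1,"slide":[0,0,-20],"rot":[0,0,0]},
    {"claw":1,"slide":[0,0,-20],"rot":[0,0,0]},
    {"claw":1,"slide":[0,0,-20],"rot":[0,0,0]},
    {"claw":1,"slide":[0,0,-20],"rot":[0,0,0]},
    {"claw":1,"slide":[20,-15,-5],"rot":[0,0,0]},
    {"claw":1,"slide":[25,-25,0],"rot":[0,0,0]},
    {"claw":1,"slide":[25,-25,0],"rot":[0,0,0]},
    {"claw":1,"slide":[25,-25,0],"rot":[0,0,0]}
  ]
}}

```text
clock: 33.4
tool_pos: [0.5244, -0.1933, 0.1672]
orientation: [3.141, -0.0, 1.521]
ft_force: [0.2, 0.4, 0.3]
opening: 0.0916
gripper_force: 0.0
```

>>> {"op": "servo_tool", "data": {
  "deltas": [
    {"claw":1,"slide":[25,-15,0],"rot":[0,0,0]},
    {"claw":1,"slide":[25,-15,0],"rot":[0,0,0]},
    {"claw":1,"slide":[25,-15,0],"rot":[0,0,0]},
    {"claw":1,"slide":[25,0,0],"rot":[0,0,0]},
    {"claw":1,"slide":[0,0,0],"rot":[0,0,0]},
    {"claw":1,"slide":[0,0,0],"rot":[0,0,0]},
    {"claw":1,"slide":[0,0,0],"rot":[0,0,0]},
    {"claw":1,"slide":[0,0,0],"rot":[0,0,0]}
  ]
}}

```text
clock: 34.2
tool_pos: [0.4855, -0.0932, 0.1673]
orientation: [3.141, 0.0, 1.519]
ft_force: [1.0, 0.4, 0.4]
opening: 0.0918
gripper_force: 0.0
```

```bash
python3 - <<'E'
from plan import *
from h import *
p,R,s=state(); print(s["clock"],p)
snap("6"); T,S=cams("6")
for c in((.6102,-.2938,.08),(.6413,.2828,.14)):
  for nm,v in(("T",T),("S",S)):
    P=cloud(v); q=P[(np.hypot(P[...,0]-c[0],P[...,1]-c[1])<.02)&(P[...,2]>c[2])]
    A=np.c_[q[:,:2]-c[:2],np.ones(len(q))]; k=np.linalg.lstsq(A,q[:,2],rcond=None)[0]
    print(nm,"lid top z",np.median(q[:,2]).round(4),"tilt deg",np.degrees(k[:2]).round(1),len(q))
T0=cams("0")[0]
for n,a in(("jl",(.537,.204)),("jr",(.535,-.2)),("jb",(.448,-.305))):
    o=[]
    for v in(T0,T):
        P=cloud(v); q=P[(np.hypot(P[...,0]-a[0],P[...,1]-a[1])<.05)&(P[...,2]>.045)&(P[...,2]<.09)]; o.append(q.mean(0).round(4))
    print(n,o)
cv2.imwrite("pics/p6.png",np.hstack([cv2.resize(S["im"][110:385,220:440],(400,500),interpolation=2),cv2.resize(T["im"][110:260,180:470],(400,500*150*400//(290*500)),interpolation=2) if 0 else cv2.resize(T["im"][110:260,180:470],(390,500),interpolation=2)])[:,:,::-1])
E
```

```text
34.2 [ 0.48551864 -0.09316026  0.16728999]
T lid top z 0.1105 tilt deg [-0.4  1.4] 120
S lid top z 0.1103 tilt deg [-1.  -1.8] 305
T lid top z 0.1674 tilt deg [0.6 1.1] 199
S lid top z nan tilt deg [0. 0.] 0
jl [array([0.5348, 0.2045, 0.0515]), array([0.5349, 0.2043, 0.0521])]
jr [array([ 0.5334, -0.202 ,  0.0517]), array([nan, nan, nan])]
jb [array([ 0.4438, -0.3053,  0.0675]), array([ 0.4438, -0.3054,  0.0678])]
  return _methods._mean(a, axis=axis, dtype=dtype,
  ret = ret.dtype.type(ret / rcount)
<stdin>:14: RuntimeWarning: Mean of empty slice.
  ret = um.true_divide(
```

View pics/p6.png

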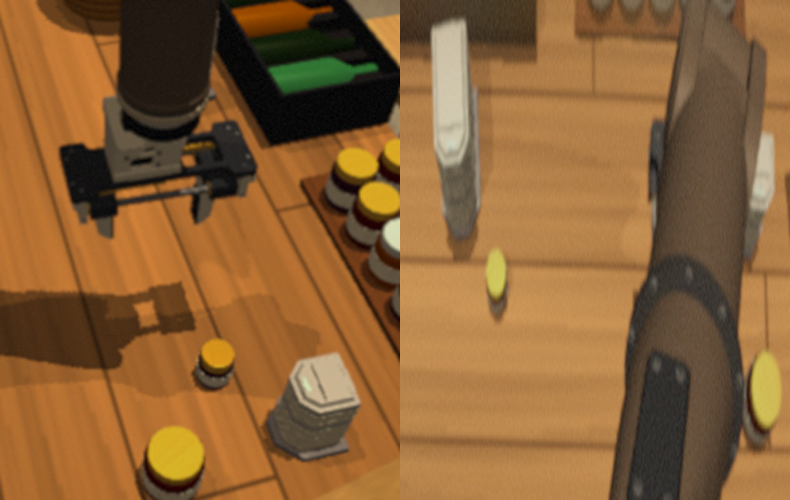

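Both stacks are seated: the short lid is at about 110.4 mm (expected 111) and the long lid at about 167 mm. All jars are standing: the left and big ones have not moved, and the right one is upright in the side view at (215,362). Handing in.

```bash
python3 -c "
from cell import order
print(order.finish_job())"
```

```text
the job is handed in; nothing more can be done
None
```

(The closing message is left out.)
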